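# Close up the bushing vacuum pot under its sight glass

## Task

Load the small vacuum pot for oiling the bronze bushings: swing its clamp arm open, put every bushing that lies on the bench into the pot, then drop the round sight glass into the cell at the pot's mouth so that it lies flat on its seat. Swing the arm fully shut over the glass and screw the knurled retaining ring down (clockwise from above) until it is snug on the glass, pressing it firmly. Leave the latch housing, bumper and driver alone.

Things in the scene. Friction and masses are not known exactly. Their poses are not given: they have to be found in the camera images.
- pot: Fixed aluminium pot, 80 mm outside diameter, rim 90 mm above the bench, on a dark base plate 170 x 100 x 10 mm. Origin on the pot's axis at bench level; its own x points to the hinge post (24 mm diameter, 85 mm away). Bore 52 mm diameter, floor 10 mm above the bench, up to the ledge at 82 mm; above that the cell, 64 mm diameter and 8 mm deep.
- cell_seat (a point): Centre of the glass's seat at the bottom of the cell, 8 mm below the pot's rim, 82 mm above the bench.
- clamp_hinge (a point): Point on the clamp arm's vertical hinge axis at the arm's underside, 102 mm above the bench.
- clamp_arm (a joint): Grey clamp arm (rad): 0 = shut at its stop, ring over the cell; grows anticlockwise from above as it opens, to 1.9. Stays where left (friction about 0.12 N m). 12 mm thick, swings level; ring's axis 85 mm, handle's axis 145 mm from the hinge. Shut, it points from the hinge along the pot's -x. The pot's mouth is free for the gripper from about 1.1 rad.
- clamp_handle (a point): On the axis of the arm's upright steel handle pin (16 mm diameter, from 114 to 152 mm above the bench, 60 mm beyond the ring's axis); this point is 138 mm above the bench.
- ring_head (a joint): Turn of the brass ring (rad): 0 = fully raised, grows clockwise from above. Sinks 1.6 mm per rad, stays where left (friction about 0.05 N m). Raised, its foot is 5.5 mm above a seated glass; it touches the glass near 3.45, where resistance rises, and is snug from 3.55; turned harder and let go it springs back to about 3.64.
- ring_top (a point): Centre of the top of the ring's round knurled head (48 mm diameter, 23.5 mm high, 20 mm hole, grip anywhere round its outside); 144 mm above the bench when raised. The arm's upper face is 114 mm above the bench.
- ring: The thrust foot under the ring's head, a brass tube of 36 mm outside and 20 mm inside diameter; it slides down without turning and presses on the glass. Origin at the centre of its lower face.
- glass: Round sight glass, a plain greenish disc 60 mm diameter, 12 mm thick, 90 g; starts flat on a 4 mm cork pad. Origin at the centre of its underside, z up through it; either face may be up. Seated, it stands 4 mm above the rim.
- latch_housing: Bystander: black zinc latch housing, 80 x 55 x 42 mm; origin at the centre of its underside.
- bumper: Bystander: orange nylon bumper, 32 mm diameter, 22 mm high; origin at the centre of its underside.
- driver: Bystander: blue-handled driver, about 200 mm long, lying along its own x.
- bushing0: Bronze pivot bushing (may be absent): body 18 mm diameter, 16 mm high over all, with a flange at its foot 24 mm diameter and 4 mm thick, 40 g; starts upright, flange down, on a 3 mm rubber mat. Origin at the centre of its flange face, z along its axis towards the narrow end.
- bushing1: Bronze pivot bushing (may be absent): body 18 mm diameter, 16 mm high over all, with a flange at its foot 24 mm diameter and 4 mm thick, 40 g; starts upright, flange down, on a 3 mm rubber mat. Origin at the centre of its flange face, z along its axis towards the narrow end.
- bushing2: Bronze pivot bushing (may be absent): body 18 mm diameter, 16 mm high over all, with a flange at its foot 24 mm diameter and 4 mm thick, 40 g; starts upright, flange down, on a 3 mm rubber mat. Origin at the centre of its flange face, z along its axis towards the narrow end.
- bushing3: Bronze pivot bushing (may be absent): body 18 mm diameter, 16 mm high over all, with a flange at its foot 24 mm diameter and 4 mm thick, 40 g; starts upright, flange down, on a 3 mm rubber mat. Origin at the centre of its flange face, z along its axis towards the narrow end.
Things that resemble listed ones, but are neither listed nor needed, are in the scene too. Of the things that look like the glass, take the one that is nearest to the robot's base at the start.

How it is judged (in metres and radians):
On the way, in this order (a step that is already met when the one before it is completed fails the run):
1. the clamp arm is swung open, clear of the pot's mouth (value of joint clamp_arm above 0.9 rad), for 0.2 s.
2. every bushing is down in the pot, below the seat (horizontal distance between each of bushing0, bushing1, bushing2, bushing3 and cell_seat below 0.027 m and height (world z) of each of bushing0, bushing1, bushing2, bushing3 below 0.084 m), for 0.2 s.
3. the glass lies flat on its seat in the cell (((horizontal distance between glass and cell_seat below 0.005 m and z of glass in the frame of pot between 0.079 and 0.0845 m and angle between glass's own z axis and vertical below 0.06 rad) or (horizontal distance between glass and cell_seat below 0.005 m and z of glass in the frame of pot between 0.091 and 0.0965 m and angle between glass's own z axis and vertical above 3.08 rad))), for 0.3 s.
4. the clamp arm is swung shut over the glass (value of joint clamp_arm below 0.06 rad), for 0.2 s.
5. the ring is screwed down snug on the glass (contact force between ring and glass above 5 N and value of joint ring_head above 3.3 rad), for 0.2 s.
At the end, for the whole second after the job is handed in: every bushing is inside the pot below the seat, the glass lies flat on its seat (within 5 mm of centre, within 2.5 mm in height), the arm is shut to within 0.06 rad, and the ring is turned past 3.3 rad and presses on the glass with more than 5 N, all at rest and let go (all of step 2 and all of step 5 and ((horizontal distance between glass and cell_seat below 0.005 m and z of glass in the frame of pot between 0.079 and 0.0845 m and angle between glass's own z axis and vertical below 0.06 rad) or (horizontal distance between glass and cell_seat below 0.005 m and z of glass in the frame of pot between 0.091 and 0.0965 m and angle between glass's own z axis and vertical above 3.08 rad)) and value of joint clamp_arm below 0.06 rad and linear speed of glass below 0.02 m/s and velocity of joint clamp_arm below 0.05 rad/s); the robot touches nothing.
It fails at once if the latch housing is disturbed (moved more than 30 mm) (distance of latch_housing from where it was at the start of the episode above 0.03 m).
It fails at once if the bumper is disturbed (moved more than 30 mm) (distance of bumper from where it was at the start of the episode above 0.03 m).
It fails at once if the driver is disturbed (moved more than 30 mm) (distance of driver from where it was at the start of the episode above 0.03 m).
Of bushing0, bushing1, bushing2, bushing3 only 2 to 4 are there at a start; the rules pass over those that are not, and their reading is None.
At some moment in a run one of bushing0, bushing1, bushing2, bushing3, glass may be knocked a few centimetres aside while the robot is not near it.
Once in a run the grip may slacken for a moment while it holds something.
It also fails if it takes over 210 s, if anything falls off the work surface, if the arm or the gripper's body presses on something with over 40 N, if the wrist force passes 120 N, or if a joint passes its speed limit or range.

## Robot

A 6-joint arm with a two-finger parallel gripper is mounted at the origin on the work surface. World frame = base frame: x ahead of the robot, y to its left, z up, the work surface at z = 0. Lengths are in m, angles in degrees, forces in N, time in s.
With the tool pointing down it reaches from about 0.275 to 0.825 m from the base axis. Payload 4.9 kg.
Tool frame: the origin (TCP) lies at the very end of the fingers, on their centre line; the grasp point (between the pads) lies 19 mm behind it (manip.grip_depth is the distance from the TCP to the grasp point, in m); z points along the fingers, y is the line along which they close (so a half turn about z gives the same grasp; the last joint's range is limited). The gripper opens to 85 mm and grips with 20 to 120 N. Pads are 22 mm wide; open, the fingers measure 114 mm over their backs; the gripper's body (76 mm by 85 mm) begins 54 mm behind the grasp point. The pads swing forward as they close: fully open they stand 13 mm farther back than shut.
Start: joints at [60.722, 18.69, -11.035, 60.275, 0, 82.311], TCP at [0.202, 0.511, 0.231] pointing down, gripper open.
Joint ranges: [-152.03, 152.03], [-55.5, 102.48], [-74.3, 77.21], [-110.64, 120.58], [-84.22, 78.4], [-180, 180]. Speed limits (degrees/s): [147.25, 147.25, 180, 180, 180, 180].

## Interface

Orientations are given as a 3x3 rotation matrix whose columns are the frame's x, y, z axes.
In Python, from station import manip, cams gives the robot as it stands. The module is installed in compiled form; this text tells all that it offers.
- The arm moves only by the shell command python3 -m creep 'ROWS' [FORCE]. ROWS is JSON, one flat list of numbers, 7 for each row, row after row: the shift along the tool's x, y, z each as a share of 0.6 m, from -1 to 1, then the turn, a rotation vector about the tool's x, y, z each as a share of 60 degrees, from -1 to 1, then the closure, from -1 (fully open) to 1 (shut). A call has exactly 5 rows; each row is the pose to reach, as a shift and turn from the pose commanded when the call began, along the tool's axes at that moment; what a row does not reach only later rows make up. A row lasts 1/12 s, in which the tool goes at most 41.7 mm and 7.16 degrees, less where a joint would pass 70% of its speed; a pose out of reach is approached as far as the arm can. A call with a number of a shift or a turn outside -1 to 1 is refused whole. A call with a gripper value outside its range is refused whole. The fingers move at their own pace and stop on an object; FORCE is the grip in N (left out, the last holds). Time passes only in rows, so rows that repeat a pose let the fingers close, or fill a call up. It gives the time, the measured TCP pose, the force, the opening and the grip force at its end, in the units of the state.
- manip.get_obs(): the state, without advancing time (a new reading comes with each control period).
- cams.snapshot(name): name is "side" or "top"; returns the picture (480x640x3 uint8, red, green, blue); there is no depth.
- cams.calibration(name): a dict with "intrinsics" (3x3 intrinsics, pixels), "view" (4x4, takes a point from world to camera coordinates). Camera axes: x right, y up, looking along -z (the intrinsics and any distortion apply to the point x, -y, -z); pixel columns grow to the right and rows downward; lengths in m; the calibration is good to about 2 mm. A picture is of the moment at which its call begins. calibration takes no time and is no camera call.
- manip.sign_off(): hands the job in; it is judged then, once.
Trained networks look in the newest picture that a camera, given by its name, has taken for a name from the list of things; names that differ only in an ending like _2 or _b are one class to them, and where a whole thing is asked for, a point or a joint stands for the part that bears it (a point fixed in the world has none). Each returns a list of dicts, best first, with "score" (0 to 1); they miss things now and then, are a little off and sometimes report something else, mostly with a low value. They report only what shows in the picture. A call takes as long as a camera call. They do not tell look-alikes from the thing itself.
- cams.outline_of(query, camera): "pixels" (480x640 bool, what is visible of it) and "extent" ([centre column, centre row, width, height] in pixels, round what is visible of it).
The state is a dict: "t": time; "joints": joint angles; "dq": joint speeds; "joint_torque": joint torques, N m; "ee_pos": TCP position; "ee_rot": TCP orientation; "contact_force": force on the tool from outside, world axes, zero at the start; "torque": the same for the moment, N m; "finger_gap": finger opening in m; "gripper_force": force on a finger pad.
Only numpy, scipy, OpenCV 4.12 (cv2) and the standard library are available. Lean on these libraries where they do the work, as an engineer would, in place of code of your own. Each camera call takes 0.05 s, during which the arm holds its last target. There are 200 camera calls.

## Working session

There is one attempt and no reset: what is moved stays moved. The work goes in short steps, Python scripts to look and compute and a shell command to move; the robot and the scene stay as the last step left them, time stands still between calls to the robot, and variables do not carry over. Pictures are saved under pics/ and viewed, at most 14 in all, crops included, and the job is handed in when it is done.

```bash
mkdir -p pics
cat > h.py <<'E'
import numpy as np, cv2, json
from station import manip, cams
def ray(cam,u,v):
    c=cams.calibration(cam);K=np.array(c["intrinsics"]);V=np.array(c["view"])
    d=np.linalg.inv(K)@[u,v,1]; d=np.array([d[0],-d[1],-d[2]])
    R=V[:3,:3];return -R.T@V[:3,3], R.T@d
def at(cam,u,v,z):
    o,d=ray(cam,u,v);return o+d*(z-o[2])/d[2]
def proj(cam,p):
    c=cams.calibration(cam);K=np.array(c["intrinsics"]);V=np.array(c["view"])
    q=V[:3,:3]@p+V[:3,3];q=K@[q[0],-q[1],-q[2]];return q[:2]/q[2]
def save(cam,name,box=None,s=1):
    im=cams.snapshot(cam)
    if box: im=im[box[1]:box[3],box[0]:box[2]]
    im=cv2.resize(im,None,fx=s,fy=s,interpolation=cv2.INTER_CUBIC)
    cv2.imwrite('pics/'+name,im[:,:,::-1])
E
python3 - <<'E'
from h import *
for c in("top","side"):
    save(c,c+"0.png")
    print(c,ray(c,320,240),cams.calibration(c))
    for q in("pot","clamp_handle","ring_top","glass","bushing0","latch_housing","bumper","driver"):
        for r in cams.outline_of(q,c): print(q,round(r["score"],2),np.round(r["extent"],1), np.round(at(c,r["extent"][0],r["extent"][1],0.015),3))
print(manip.get_obs())
E
```

```text
top (array([ 0.37236858, -0.06148769,  1.17003337]), array([ 0.2138725 ,  0.00812663, -0.97684988])) {'intrinsics': array([[486.73367147,   0.        , 318.04633   ],
       [  0.        , 486.73367147, 242.5320814 ],
       [  0.        ,   0.        ,   1.        ]]), 'view': array([[ 0.0453701 , -0.99896715, -0.00248621, -0.07540963],
       [ 0.97694637,  0.04384999,  0.20893295, -0.60554642],
       [-0.20860813, -0.0119082 ,  0.97792681, -1.06726009],
       [ 0.        ,  0.        ,  0.        ,  1.        ]])}
pot 0.82 [359.6 269.5  54.7  81.7] [ 0.557 -0.15   0.015]
clamp_handle 0.69 [369.6 267.7  34.1  69.4] [ 0.563 -0.174  0.015]
ring_top 0.79 [371.8 271.9  18.5  20.1] [ 0.553 -0.179  0.015]
glass 0.83 [308.  230.6  28.3  21.7] [ 0.647 -0.022  0.015]
glass 0.74 [262.2 286.2  26.8  25.2] [0.507 0.081 0.015]
glass 0.69 [275.1 182.6  21.   25.1] [0.767 0.066 0.015]
glass 0.6 [221.7 213.4  24.   20.8] [0.681 0.193 0.015]
bushing0 0.54 [201.7 292.9  12.4  15.1] [0.484 0.223 0.015]
latch_housing 0.86 [439.2 325.2  39.7  41.9] [ 0.434 -0.34   0.015]
driver 0.96 [483.4 290.4  63.
[... 1637 characters left out ...]
    -3.46754751e-04,  8.23111721e+01]), 'dq': array([ 0.00735814,  0.12295855, -0.0594224 , -0.09086846, -0.11934084,
        0.01928947]), 'joint_torque': array([ 4.51333153e-05, -4.43315649e+01,  2.62760299e+01,  9.44795138e-04,
       -1.30542467e-04,  2.64849241e-06]), 'ee_pos': array([0.2023702 , 0.51144592, 0.23128153]), 'ee_rot': array([[-9.29848990e-01,  3.67941376e-01,  1.88629000e-05],
       [ 3.67941376e-01,  9.29848989e-01,  2.12689117e-05],
       [-9.71393587e-06,  2.67173174e-05, -1.00000000e+00]]), 'contact_force': array([-0.23716754, -0.045326  , -0.07611866]), 'torque': array([-0.00201285, -0.01471998,  0.05990048]), 'gripper_force': 0.0, 'finger_gap': 0.08535917587397321}
```

Run:
```python
import cv2
a=cv2.imread('pics/top0.png');b=cv2.imread('pics/side0.png')
cv2.imwrite('pics/t1.png',cv2.resize(a[140:365,170:470],None,fx=2.66,fy=2.66,interpolation=cv2.INTER_CUBIC))
cv2.imwrite('pics/s1.png',cv2.resize(b[170:440,150:450],None,fx=2.2,fy=2.2,interpolation=cv2.INTER_CUBIC))
```

```text
(no output)
```

View pics/t1.png

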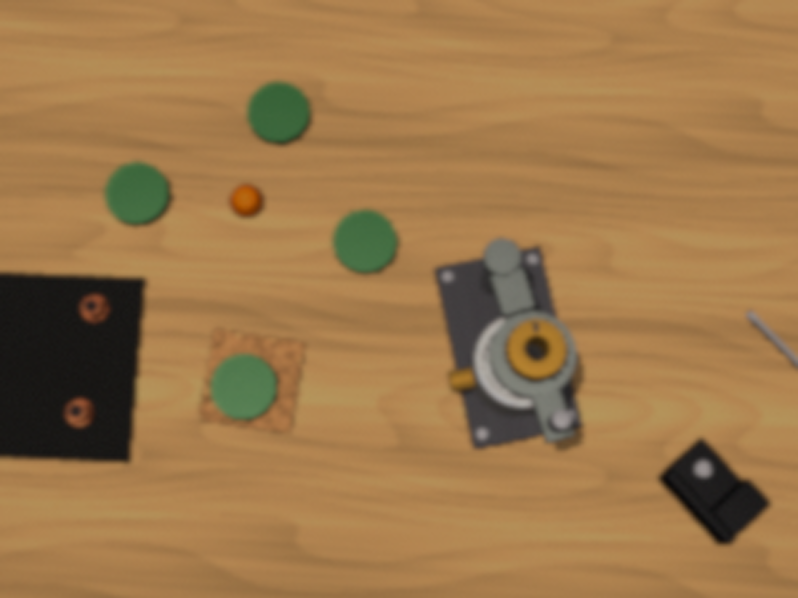

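View pics/s1.png

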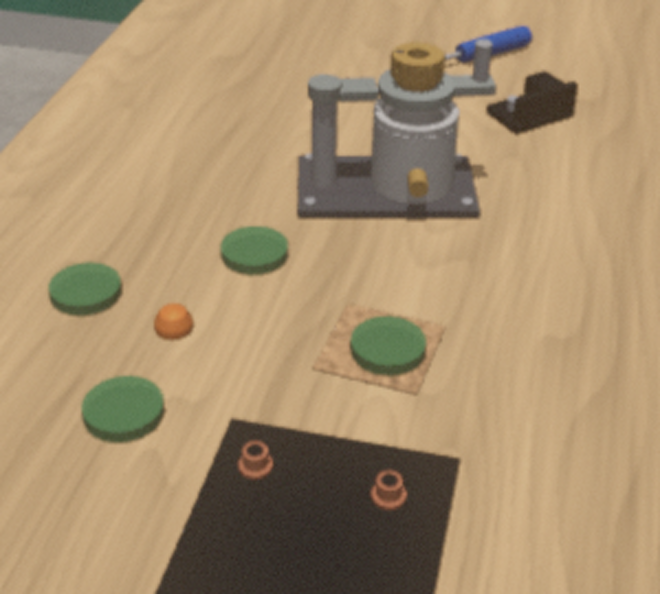

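The top crop (scale 2.66, offset 170,140) shows four green discs at full-image px (262,286) on cork, (308,231), (275,183) and (222,213). The one on the cork at (262,286), world (0.507, 0.081), is nearest the base and is the only one on a cork pad, so that is the glass. Both crops show it enlarged. Two bushings are visible on the mat; I still have to check the rest of the mat.

Run:
```python
from h import *
f=lambda x,y:(x/2.66+170,y/2.66+140)
g=lambda x,y:(x/2.2+150,y/2.2+170)
for n,p,z in [("plate",(435,268),.01),("plate",(540,247),.01),("plate",(580,427),.01),("plate",(474,447),.01),("ring",(537,349),.144),("pin",(563,418),.152),("post",(502,257),.114),("glass",(245,386),.016),("b",(94,309),.019),("b",(79,412),.019)]:
    print(n,np.round(at("top",*f(*p),z),4))
print('side')
for n,p,z in [("ring",(418,53),.144),("pin",(483,43),.152),("glasstop",(388,338),.016),("b",(256,449),.019),("b",(389,480),.019)]:
    print(n,np.round(at("side",*g(*p),z),4))
a=cv2.imread('pics/top0.png')[220:360,0:250];b=cv2.imread('pics/side0.png')[330:480,150:450]
a=cv2.resize(a,None,fx=2.4,fy=2.4);b=cv2.resize(b,(600,300))
im=np.zeros((636,600,3),np.uint8);im[:336]=a;im[336:]=b;cv2.imwrite('pics/m.png',im[:600])
```

```text
plate [ 0.626  -0.0849  0.01  ]
plate [ 0.65   -0.1806  0.01  ]
plate [ 0.4865 -0.2199  0.01  ]
plate [ 0.4645 -0.1259  0.01  ]
ring [ 0.534  -0.1663  0.144 ]
pin [ 0.479  -0.1871  0.152 ]
post [ 0.6151 -0.1384  0.114 ]
glass [0.509  0.0809 0.016 ]
b [0.5723 0.2218 0.019 ]
b [0.4789 0.2264 0.019 ]
side
ring [ 0.5365 -0.1654  0.144 ]
pin [ 0.4803 -0.185   0.152 ]
glasstop [0.5107 0.0812 0.016 ]
b [0.5759 0.2235 0.019 ]
b [0.4809 0.2293 0.019 ]
```

View pics/m.png

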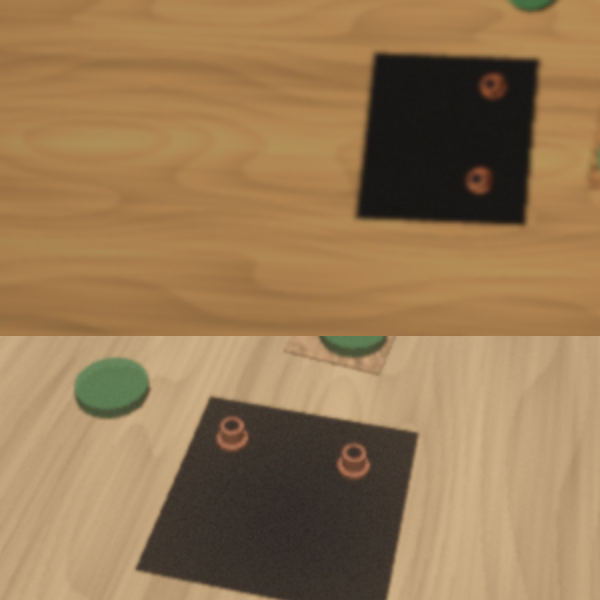

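Only two bushings, at about (0.574, 0.223) and (0.480, 0.228). First I'll swing the arm open by caging the handle pin.

```bash
cat >> h.py <<'E'
def st():
    o=manip.get_obs();R=np.array(o["ee_rot"]);return o,np.array(o["ee_pos"]),np.degrees(np.arctan2(R[1,1],R[0,1]))
def plan(wps,start=None):
    "wps: (x,y,z,yaw of tool y). prints shares per call; straight-down tool assumed"
    o,p,y=st()
    if start: p,y=np.array(start[:3]),start[3]
    for w in wps:
        for _ in range(8):
            d=np.array(w[:3])-p; t=w[3]-y
            c=np.cos(np.radians(y));s=np.sin(np.radians(y))
            Y=np.array([c,s,0]);Z=np.array([0,0,-1]);X=np.cross(Y,Z)
            n=max(np.linalg.norm(d)/.0417,abs(t)/7.16)
            k=min(1,5/n) if n>0 else 1
            a=np.round(np.array([X@d,Y@d,Z@d])*k/.6,3);r=round(-t*k/60,3)
            print(np.round(w,3),"shift",a,"turn",r,"rows %.1f"%(n*k))
            p=p+.6*(X*a[0]+Y*a[1]+Z*a[2]);y-=60*r
            if k==1: break
E
python3 - <<'E'
from h import *
H=np.array([.615,-.1375]);P=lambda a,z:(*(H+.145*np.array([np.cos(np.radians(a)),np.sin(np.radians(a))])),z,a-90)
plan([P(200,.25),P(200,.125)]+[P(a,.125) for a in (215,230,245,260,275,285)]+[P(285,.25)])
E
```

```text
[  0.479  -0.187   0.25  110.   ] shift [-0.238 -0.253 -0.009] turn -0.192 rows 5.0
[  0.479  -0.187   0.25  110.   ] shift [-0.182 -0.296 -0.009] turn -0.192 rows 5.0
[  0.479  -0.187   0.25  110.   ] shift [-0.12  -0.326 -0.008] turn -0.193 rows 5.0
[  0.479  -0.187   0.25  110.   ] shift [-0.031 -0.208 -0.005] turn -0.116 rows 3.0
[  0.479  -0.187   0.125 110.   ] shift [0.    0.    0.208] turn -0.0 rows 3.0
[  0.496  -0.221   0.125 125.   ] shift [-0.008 -0.062  0.   ] turn -0.25 rows 2.1
[ 5.22e-01 -2.49e-01  1.25e-01  1.40e+02] shift [-0.008 -0.063  0.   ] turn -0.25 rows 2.1
[ 5.54e-01 -2.69e-01  1.25e-01  1.55e+02] shift [-0.009 -0.062  0.   ] turn -0.25 rows 2.1
[ 5.90e-01 -2.80e-01  1.25e-01  1.70e+02] shift [-0.008 -0.063  0.   ] turn -0.25 rows 2.1
[ 6.28e-01 -2.82e-01  1.25e-01  1.85e+02] shift [-0.008 -0.062  0.   ] turn -0.25 rows 2.1
[ 6.53e-01 -2.78e-01  1.25e-01  1.95e+02] shift [-0.004 -0.042  0.   ] turn -0.167 rows 1.4
[  0.653  -0.278   0.25  195.   ] shift [ 0.    -0.    -0.208] turn 0.0 rows 3.0
```

```bash
python3 -m creep '[-0.238,-0.253,-0.009,0,0,-0.192,0, -0.238,-0.253,-0.009,0,0,-0.192,0, -0.238,-0.253,-0.009,0,0,-0.192,0, -0.238,-0.253,-0.009,0,0,-0.192,0, -0.238,-0.253,-0.009,0,0,-0.192,0]' 30
python3 -m creep '[-0.182,-0.296,-0.009,0,0,-0.192,0, -0.182,-0.296,-0.009,0,0,-0.192,0, -0.182,-0.296,-0.009,0,0,-0.192,0, -0.182,-0.296,-0.009,0,0,-0.192,0, -0.182,-0.296,-0.009,0,0,-0.192,0]'
python3 -m creep '[-0.12,-0.326,-0.008,0,0,-0.193,0, -0.12,-0.326,-0.008,0,0,-0.193,0, -0.12,-0.326,-0.008,0,0,-0.193,0, -0.12,-0.326,-0.008,0,0,-0.193,0, -0.12,-0.326,-0.008,0,0,-0.193,0]'
python3 -m creep '[-0.031,-0.208,-0.005,0,0,-0.116,0.2, -0.031,-0.208,-0.005,0,0,-0.116,0.2, -0.031,-0.208,-0.005,0,0,-0.116,0.2, -0.031,-0.208,-0.005,0,0,-0.116,0.2, -0.031,-0.208,-0.005,0,0,-0.116,0.2]'
python3 - <<'E'
from h import *
o,p,y=st();print(p,y,o["finger_gap"])
plan([(.4792,-.1865,.25,110),(.4792,-.1865,.125,110)])
E
```

```text
t: 1.32
ee_pos: [0.2791, 0.3171, 0.2367]
ee_rot: [[-0.985, 0.174, 0.0], [0.174, 0.985, 0.0], [-0.0, 0.0, -1.0]]
contact_force: [0.7, -0.1, 0.9]
finger_gap: 0.0429
gripper_force: 0.0
t: 1.73
ee_pos: [0.3515, 0.1338, 0.2422]
ee_rot: [[-1.0, -0.026, 0.001], [-0.026, 1.0, 0.0], [-0.001, 0.0, -1.0]]
contact_force: [1.5, 0.4, 0.2]
finger_gap: 0.0427
gripper_force: 0.0
t: 2.15
ee_pos: [0.4233, -0.0469, 0.2466]
ee_rot: [[-0.974, -0.225, 0.001], [-0.225, 0.974, -0.0], [-0.001, -0.0, -1.0]]
contact_force: [0.1, 1.3, -0.2]
finger_gap: 0.0425
gripper_force: 0.0
t: 2.57
ee_pos: [0.4697, -0.1644, 0.2489]
ee_rot: [[-0.941, -0.338, 0.0], [-0.338, 0.941, 0.0], [-0.0, 0.0, -1.0]]
contact_force: [-0.6, 0.8, 0.2]
finger_gap: 0.0336
gripper_force: 0.0
[ 0.46968361 -0.16442776  0.24886653] 109.7751595459823 0.03364830912624661
[  0.479  -0.186   0.25  110.   ] shift [-0.002 -0.04  -0.002] turn -0.004 rows 0.6
[  0.479  -0.186   0.125 110.   ] shift [-0.     0.     0.208] turn 0.0 rows 3.0
```

```bash
python3 -m creep '[-0.002,-0.04,0.208,0,0,-0.004,0.2, -0.002,-0.04,0.208,0,0,-0.004,0.2, -0.002,-0.04,0.208,0,0,-0.004,0.2, -0.002,-0.04,0.208,0,0,-0.004,0.2, -0.002,-0.04,0.208,0,0,-0.004,0.2]'
python3 - <<'E'
from h import *
save("top","t2.png",(300,200,460,320),5)
save("side","s2.png",(270,140,430,260),5)
E
```

```text
t: 2.98
ee_pos: [0.4761, -0.1821, 0.1229]
ee_rot: [[-0.938, -0.347, -0.005], [-0.347, 0.938, 0.003], [0.004, 0.005, -1.0]]
contact_force: [-0.1, 0.1, 0.9]
finger_gap: 0.0341
gripper_force: 0.0
```

View pics/s2.png

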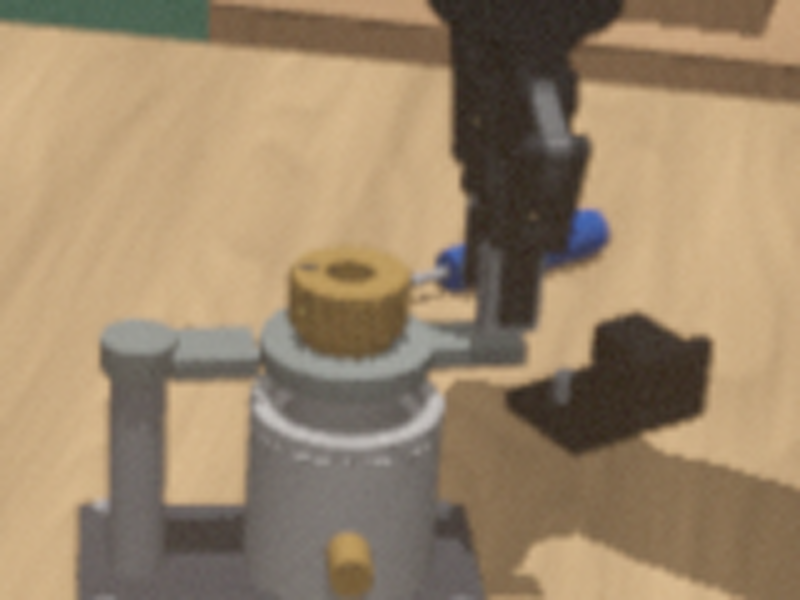

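The pin (crop ~488,290) stands between the fingers, so I'll drag it open.

```bash
python3 -m creep '[-0.014,-0.065,0,0,0,-0.25,0.2, -0.014,-0.065,0,0,0,-0.25,0.2, -0.014,-0.065,0,0,0,-0.25,0.2, -0.014,-0.065,0,0,0,-0.25,0.2, -0.014,-0.065,0,0,0,-0.25,0.2]'
python3 -m creep '[-0.008,-0.063,0,0,0,-0.25,0.2, -0.008,-0.063,0,0,0,-0.25,0.2, -0.008,-0.063,0,0,0,-0.25,0.2, -0.008,-0.063,0,0,0,-0.25,0.2, -0.008,-0.063,0,0,0,-0.25,0.2]'
python3 -m creep '[-0.008,-0.063,0,0,0,-0.25,0.2, -0.008,-0.063,0,0,0,-0.25,0.2, -0.008,-0.063,0,0,0,-0.25,0.2, -0.008,-0.063,0,0,0,-0.25,0.2, -0.008,-0.063,0,0,0,-0.25,0.2]'
python3 - <<'E'
from h import *
o,p,y=st();print(p,y,o["finger_gap"],o["contact_force"])
H=np.array([.615,-.1375]);P=lambda a,z:(*(H+.145*np.array([np.cos(np.radians(a)),np.sin(np.radians(a))])),z,a-90)
plan([P(a,.123) for a in (260,275,288)])
E
```

```text
t: 3.5
ee_pos: [0.5005, -0.2178, 0.1263]
ee_rot: [[-0.818, -0.576, 0.002], [-0.576, 0.818, -0.001], [-0.001, -0.002, -1.0]]
contact_force: [0.6, -0.4, 0.3]
finger_gap: 0.0343
gripper_force: 0.4
t: 3.92
ee_pos: [0.5251, -0.2454, 0.1249]
ee_rot: [[-0.642, -0.767, -0.0], [-0.767, 0.642, 0.0], [-0.0, 0.0, -1.0]]
contact_force: [-0.1, -1.3, 0.6]
finger_gap: 0.0342
gripper_force: 0.4
t: 4.33
ee_pos: [0.5569, -0.2658, 0.1247]
ee_rot: [[-0.422, -0.907, -0.001], [-0.907, 0.422, 0.001], [-0.0, 0.001, -1.0]]
contact_force: [0.8, 0.5, 0.6]
finger_gap: 0.0341
gripper_force: 0.3
[ 0.5569494  -0.26577558  0.12465448] 155.0583705650802 0.03414270813286202 [0.7726899  0.54681207 0.58460105]
[ 5.90e-01 -2.80e-01  1.23e-01  1.70e+02] shift [-0.001 -0.06   0.003] turn -0.249 rows 2.1
[ 6.28e-01 -2.82e-01  1.23e-01  1.85e+02] shift [-0.008 -0.062 -0.   ] turn -0.25 rows 2.1
[ 6.60e-01 -2.75e-01  1.23e-01  1.98e+02] shift [-0.006 -0.055 -0.   ] turn -0.217 rows 1.8
```

Gripper force about 0.4 N shows contact with the pin. I'll continue, then go up.

```bash
python3 -m creep '[-0.004,-0.061,0,0,0,-0.25,0.2, -0.004,-0.061,0,0,0,-0.25,0.2, -0.004,-0.061,0,0,0,-0.25,0.2, -0.004,-0.061,0,0,0,-0.25,0.2, -0.004,-0.061,0,0,0,-0.25,0.2]'
python3 -m creep '[-0.008,-0.063,0,0,0,-0.25,0.2, -0.008,-0.063,0,0,0,-0.25,0.2, -0.008,-0.063,0,0,0,-0.25,0.2, -0.008,-0.063,0,0,0,-0.25,0.2, -0.008,-0.063,0,0,0,-0.25,0.2]'
python3 -m creep '[-0.006,-0.055,0,0,0,-0.217,0.2, -0.006,-0.055,0,0,0,-0.217,0.2, -0.006,-0.055,0,0,0,-0.217,0.2, -0.006,-0.055,0,0,0,-0.217,0.2, -0.006,-0.055,0,0,0,-0.217,0.2]'
python3 -m creep '[0,0,0,0,0,0,-0.2, 0,0,0,0,0,0,-0.2, 0,0,-0.25,0,0,0,-0.2, 0,0,-0.25,0,0,0,-0.2, 0,0,-0.25,0,0,0,-0.2]'
python3 -m creep '[0,0,-0.05,0,0,0,-0.2, 0,0,-0.05,0,0,0,-0.2, 0,0,-0.05,0,0,0,-0.2, 0,0,-0.05,0,0,0,-0.2, 0,0,-0.05,0,0,0,-0.2]'
python3 - <<'E'
from h import *
o,p,y=st();print(p,y,o["joints"])
plan([(.4800,.228,.15,90),(.480,.228,.08,90)])
E
```

```text
t: 4.75
ee_pos: [0.5912, -0.2792, 0.1249]
ee_rot: [[-0.173, -0.985, -0.0], [-0.985, 0.173, 0.0], [-0.0, 0.0, -1.0]]
contact_force: [0.4, -0.0, -0.0]
finger_gap: 0.034
gripper_force: 0.3
t: 5.17
ee_pos: [0.6293, -0.2812, 0.1249]
ee_rot: [[0.087, -0.996, -0.0], [-0.996, -0.087, 0.0], [-0.0, 0.0, -1.0]]
contact_force: [0.7, -0.2, -0.7]
finger_gap: 0.034
gripper_force: 0.4
t: 5.58
ee_pos: [0.6618, -0.275, 0.1249]
ee_rot: [[0.31, -0.951, 0.0], [-0.951, -0.31, 0.0], [-0.0, -0.0, -1.0]]
contact_force: [0.8, -0.1, -1.6]
finger_gap: 0.0341
gripper_force: 0.4
t: 6.0
ee_pos: [0.6614, -0.2748, 0.2503]
ee_rot: [[0.312, -0.95, -0.002], [-0.95, -0.312, 0.001], [-0.001, 0.002, -1.0]]
contact_force: [0.8, 0.1, 1.0]
finger_gap: 0.0512
gripper_force: 0.0
t: 6.42
ee_pos: [0.6616, -0.2746, 0.2775]
ee_rot: [[0.313, -0.95, -0.003], [-0.95, -0.313, 0.001], [-0.002, 0.002, -1.0]]
contact_force: [-0.6, 0.7, -0.4]
finger_gap: 0.0511
gripper_force: 0.0
[ 0.66157002 -0.27464465  0.27750628] -161.78583216938085 [-2.84406032e+01  3.70734718e+01  2.51750181e+01  7.82847922e+01
 -5.11556170e-03 -1.36654616e+02]
[ 0.48   0.228  0.15  90.   ] shift [-0.127  0.004  0.03 ] turn -0.597 rows 5.0
[ 0.48   0.228  0.15  90.   ] shift [-0.105 -0.071  0.03 ] turn -0.597 rows 5.0
[ 0.48   0.228  0.15  90.   ] shift [-0.043 -0.119  0.03 ] turn -0.597 rows 5.0
[ 0.48   0.228  0.15  90.   ] shift [ 0.035 -0.122  0.03 ] turn -0.597 rows 5.0
[ 0.48   0.228  0.15  90.   ] shift [ 0.099 -0.079  0.031] turn -0.597 rows 5.0
[ 0.48   0.228  0.15  90.   ] shift [ 0.126 -0.005  0.03 ] turn -0.597 rows 5.0
[ 0.48   0.228  0.15  90.   ] shift [0.106 0.069 0.031] turn -0.597 rows 5.0
[ 0.48   0.228  0.15  90.   ] shift [0.001 0.004 0.001] turn -0.017 rows 0.1
[4.80e-01 2.28e-01 8.00e-02 9.00e+01] shift [0.    0.    0.116] turn -0.0 rows 1.7
```

```bash
sed -i 's/return o,np.array(o\["ee_pos"\]),.*/j=o["joints"];return o,np.array(o["ee_pos"]),j[0]-j[5]+90/' h.py
python3 - <<'E'
from h import *
o,p,y=st();print(y)
plan([(.4800,.228,.15,90)])
save("top","t3.png",(290,180,450,300),5)
save("side","s3.png",(250,140,410,260),5)
E
```

```text
198.21401301976323
[ 0.48   0.228  0.15  90.   ] shift [-0.295  0.008  0.07 ] turn 0.597 rows 5.0
[ 0.48   0.228  0.15  90.   ] shift [-0.234  0.179  0.07 ] turn 0.597 rows 5.0
[ 0.48   0.228  0.15  90.   ] shift [-0.084  0.282  0.071] turn 0.597 rows 5.0
[ 0.48   0.228  0.15  90.   ] shift [0.002 0.006 0.002] turn 0.013 rows 0.1
```

View pics/t3.png

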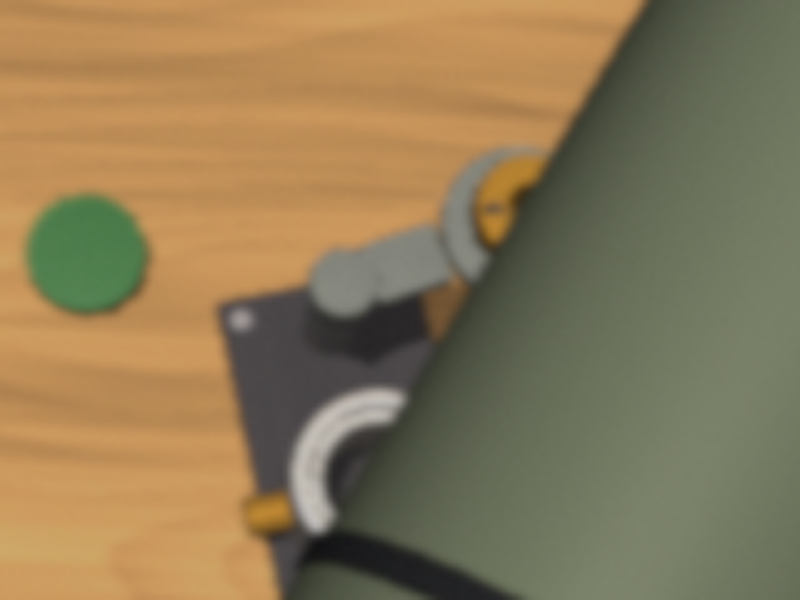

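View pics/s3.png

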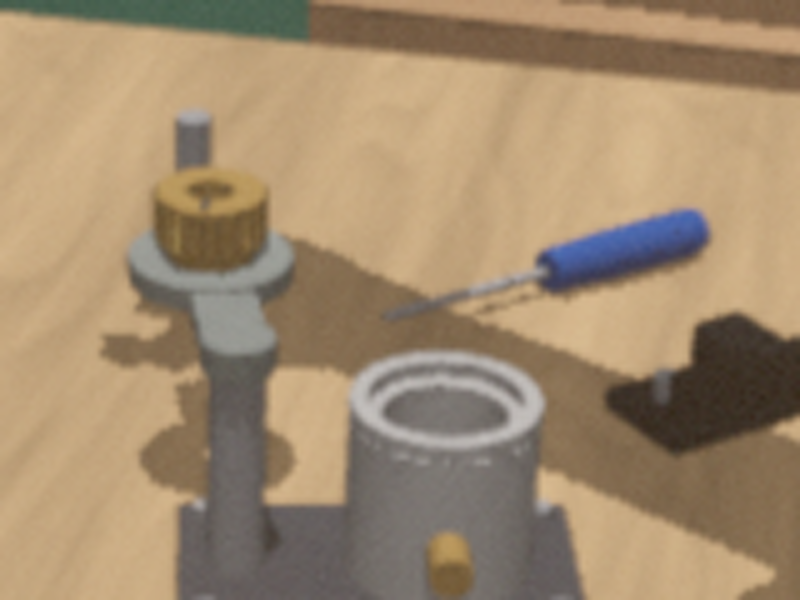

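Arm open (about 1.6 rad). The pot's mouth is at side crop (445,400). Now the bushings.

```bash
python3 -m creep '[-0.295,0.008,0.07,0,0,0.597,-0.2, -0.295,0.008,0.07,0,0,0.597,-0.2, -0.295,0.008,0.07,0,0,0.597,-0.2, -0.295,0.008,0.07,0,0,0.597,-0.2, -0.295,0.008,0.07,0,0,0.597,-0.2]'
python3 -m creep '[-0.234,0.179,0.07,0,0,0.597,-0.2, -0.234,0.179,0.07,0,0,0.597,-0.2, -0.234,0.179,0.07,0,0,0.597,-0.2, -0.234,0.179,0.07,0,0,0.597,-0.2, -0.234,0.179,0.07,0,0,0.597,-0.2]'
python3 -m creep '[-0.084,0.282,0.071,0,0,0.597,-0.2, -0.084,0.282,0.071,0,0,0.597,-0.2, -0.084,0.282,0.071,0,0,0.597,-0.2, -0.084,0.282,0.071,0,0,0.597,-0.2, -0.084,0.282,0.071,0,0,0.597,-0.2]'
python3 - <<'E'
from h import *
o,p,y=st();print(p,y)
for c in("top","side"):
    im=cams.snapshot(c)
    for q in("bushing0","glass"):
        for r in cams.outline_of(q,c): e=r["extent"];print(c,q,round(r["score"],2),np.round(e[:2],1), np.round(at(c,e[0],e[1],0.011 if q[0]=='b' else .01),4))
    if c=="top":
        for z in [.09]:
            for r in cams.outline_of("pot",c): print(r["score"],r["extent"])
        cv2.imwrite("pics/t4.png",cv2.resize(im[240:310,320:400],None,fx=8,fy=8,interpolation=cv2.INTER_CUBIC)[:,:,::-1])
plan([(.48,.228,.15,90),(.480,.228,.06,90),(.480,.228,.006,90)])
E
```

```text
t: 6.93
ee_pos: [0.5988, -0.1032, 0.2349]
ee_rot: [[-0.304, -0.953, -0.006], [-0.953, 0.304, 0.003], [-0.002, 0.006, -1.0]]
contact_force: [-0.5, -0.0, 0.2]
finger_gap: 0.0517
gripper_force: 0.0
t: 7.35
ee_pos: [0.5388, 0.0617, 0.1933]
ee_rot: [[-0.799, -0.602, -0.005], [-0.602, 0.799, 0.002], [0.003, 0.004, -1.0]]
contact_force: [0.6, -0.5, 0.2]
finger_gap: 0.0514
gripper_force: 0.0
t: 7.77
ee_pos: [0.478, 0.2252, 0.1512]
ee_rot: [[-0.998, -0.059, -0.003], [-0.059, 0.998, -0.0], [0.003, 0.0, -1.0]]
contact_force: [0.2, -1.3, 0.3]
finger_gap: 0.0512
gripper_force: 0.0
[0.47797376 0.22524426 0.15124093] 93.37079248272319
top bushing0 0.6 [201.6 295.7] [0.4779 0.2237 0.011 ]
top bushing0 0.46 [205.9 255.4] [0.5756 0.2226 0.011 ]
top glass 0.86 [222.2 212.9] [0.684  0.1926 0.01  ]
top glass 0.72 [262.  284.8] [0.5105 0.082  0.01  ]
top glass 0.71 [305.6 232.4] [ 0.6438 -0.0158  0.01  ]
top glass 0.61 [275.1 184.4] [0.7636 0.0667 0.01  ]
side bushing0 0.7 [266.8 380.8] [0.5737 0.2291 0.011 ]
side bushing0 0.66 [328.1 392.2] [0.4786 0.229  0.011 ]
side glass 0.96 [189.2 300.6] [0.7687 0.0721 0.01  ]
side glass 0.92 [327.6 329.4] [0.5069 0.0886 0.01  ]
side glass 0.66 [206.1 354.3] [0.6852 0.1965 0.01  ]
side glass 0.62 [292.6 192.9] [ 0.6962 -0.4113  0.01  ]
side glass 0.55 [266.4 285.2] [ 0.6456 -0.0091  0.01  ]
side glass 0.16 [326.4 393.9] [0.4806 0.232  0.01  ]
[ 0.48   0.228  0.15  90.   ] shift [0.001 0.01  0.005] turn 0.06 rows 0.5
[4.80e-01 2.28e-01 6.00e-02 9.00e+01] shift [-0.   -0.    0.15] turn -0.0 rows 2.2
[4.80e-01 2.28e-01 6.00e-03 9.00e+01] shift [-0.   -0.    0.09] turn -0.0 rows 1.3
```

View pics/t4.png

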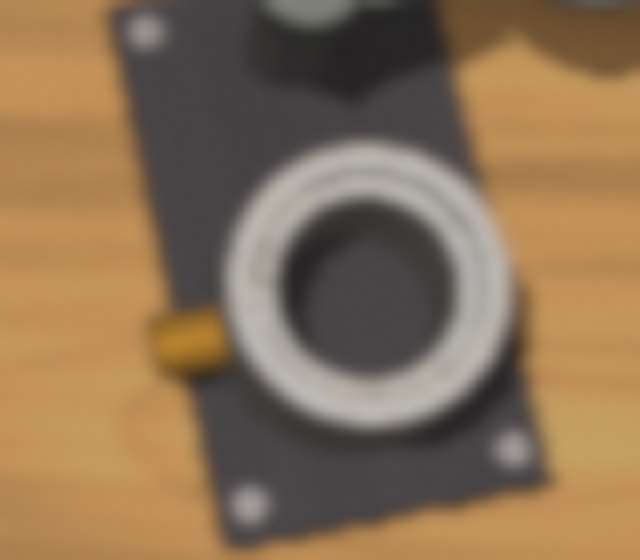

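The rim circle is centred at crop (368,287), i.e. full px (365.6,275.4), with the bore concentric. Next I'll descend and grip bushing A.

```bash
python3 -m creep '[0.001,0.005,0.15,0,0,0.056,-0.2, 0.001,0.005,0.15,0,0,0.056,-0.2, 0.001,0.005,0.15,0,0,0.056,-0.2, 0.001,0.005,0.15,0,0,0.056,-0.2, 0.001,0.005,0.15,0,0,0.056,-0.2]'
python3 - <<'E'
from h import *
print("pot top",at("top",365.6,275.4,.09), "side",at("side",250+(447+.5)/5-.5,140+(400.5)/5-.5,.09))
plan([(.479,.227,.006,90)])
E
```

```text
t: 8.53
ee_pos: [0.4803, 0.2256, 0.0637]
ee_rot: [[-1.0, -0.004, -0.0], [-0.004, 1.0, -0.0], [0.0, -0.0, -1.0]]
contact_force: [0.3, 0.3, 0.4]
finger_gap: 0.0512
gripper_force: 0.0
pot top [ 0.53244513 -0.15797937  0.09      ] side [ 0.53455383 -0.15796172  0.09      ]
[4.79e-01 2.27e-01 6.00e-03 9.00e+01] shift [0.002 0.002 0.096] turn 0.004 rows 1.4
```

```bash
python3 -m creep '[0.002,0.002,0.096,0,0,0.004,-0.2, 0.002,0.002,0.096,0,0,0.004,-0.2, 0.002,0.002,0.096,0,0,0.004,-0.2, 0.002,0.002,0.096,0,0,0.004,-0.2, 0.002,0.002,0.096,0,0,0.004,-0.2]' 40
python3 -m creep '[0,0,0,0,0,0,1, 0,0,0,0,0,0,1, 0,0,0,0,0,0,1, 0,0,0,0,0,0,1, 0,0,0,0,0,0,1]' 40
python3 - <<'E'
from h import *
plan([(.479,.227,.18,90),(.533,-.158,.18,90),(.533,-.158,.1,90)])
E
```

```text
t: 8.95
ee_pos: [0.4806, 0.2279, 0.0077]
ee_rot: [[-1.0, -0.0, 0.004], [-0.0, 1.0, 0.001], [-0.004, 0.001, -1.0]]
contact_force: [0.3, -0.3, -0.6]
finger_gap: 0.0513
gripper_force: 0.0
t: 9.37
ee_pos: [0.4799, 0.2286, 0.0072]
ee_rot: [[-1.0, -0.001, 0.003], [-0.001, 1.0, 0.003], [-0.003, 0.003, -1.0]]
contact_force: [-1.5, 1.4, 8.6]
finger_gap: 0.0159
gripper_force: 45.8
[ 0.479  0.227  0.18  90.   ] shift [ 0.002 -0.003 -0.288] turn 0.001 rows 4.1
[ 0.533 -0.158  0.18  90.   ] shift [-0.049 -0.344  0.   ] turn -0.0 rows 5.0
[ 0.533 -0.158  0.18  90.   ] shift [-0.042 -0.297  0.   ] turn -0.0 rows 4.3
[ 0.533 -0.158  0.1   90.   ] shift [ 0.    -0.     0.133] turn -0.0 rows 1.9
```

```bash
python3 -m creep '[0,0,-0.29,0,0,0,1, 0,0,-0.29,0,0,0,1, 0,0,-0.29,0,0,0,1, 0,0,-0.29,0,0,0,1, 0,0,-0.29,0,0,0,1]' 60
python3 -m creep '[-0.046,-0.32,0,0,0,0,1, -0.046,-0.32,0,0,0,0,1, -0.046,-0.32,0,0,0,0,1, -0.046,-0.32,0,0,0,0,1, -0.046,-0.32,0,0,0,0,1]'
python3 -m creep '[-0.046,-0.32,0,0,0,0,1, -0.046,-0.32,0,0,0,0,1, -0.046,-0.32,0,0,0,0,1, -0.046,-0.32,0,0,0,0,1, -0.046,-0.32,0,0,0,0,1]'
python3 - <<'E'
from h import *
plan([(.533,-.158,.18,90),(.533,-.158,.1,90)])
im=cams.snapshot("side");cv2.imwrite("pics/s5.png",cv2.resize(im[140:260,250:410],None,fx=4,fy=4,interpolation=cv2.INTER_CUBIC)[:,:,::-1])
for c in ("side",):
    for r in cams.outline_of("bushing0",c): print(c,round(r["score"],2),r["extent"])
E
```

```text
t: 9.78
ee_pos: [0.4823, 0.2287, 0.187]
ee_rot: [[-1.0, -0.001, 0.011], [-0.001, 1.0, 0.003], [-0.011, 0.003, -1.0]]
contact_force: [1.2, 0.6, -0.2]
finger_gap: 0.015
gripper_force: 63.0
t: 10.2
ee_pos: [0.5063, 0.0323, 0.1796]
ee_rot: [[-1.0, 0.001, 0.001], [0.001, 1.0, -0.001], [-0.001, -0.001, -1.0]]
contact_force: [0.2, 0.9, -0.1]
finger_gap: 0.0151
gripper_force: 63.1
t: 10.62
ee_pos: [0.5341, -0.1605, 0.1795]
ee_rot: [[-1.0, 0.002, 0.001], [0.002, 1.0, -0.002], [-0.001, -0.002, -1.0]]
contact_force: [0.1, 0.1, -0.0]
finger_gap: 0.0149
gripper_force: 63.1
[ 0.533 -0.158  0.18  90.   ] shift [ 0.002  0.004 -0.001] turn -0.002 rows 0.1
[ 0.533 -0.158  0.1   90.   ] shift [-0.     0.     0.133] turn -0.0 rows 1.9
side 0.54 [266.8, 380.6, 12.0, 16.1]
```

View pics/s5.png

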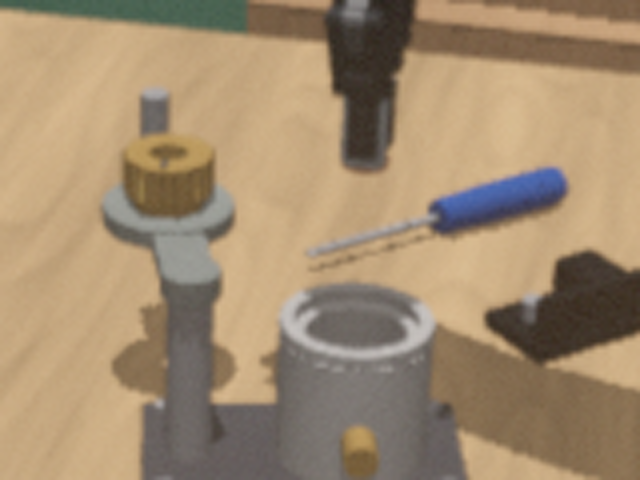

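The bushing is held (63 N; its sliver shows at the tips, ~365,168). Lower and release.

```bash
python3 -m creep '[0.002,0.004,0.138,0,0,0,1, 0.002,0.004,0.138,0,0,0,1, 0.002,0.004,0.138,0,0,0,1, 0.002,0.004,0.138,0,0,0,1, 0.002,0.004,0.138,0,0,0,1]'
python3 -m creep '[0,0,0,0,0,0,0, 0,0,0,0,0,0,-0.2, 0,0,0,0,0,0,-0.2, 0,0,0,0,0,0,-0.2, 0,0,0,0,0,0,-0.2]'
python3 -m creep '[0,0,-0.15,0,0,0,-0.2, 0,0,-0.15,0,0,0,-0.2, 0,0,-0.15,0,0,0,-0.2, 0,0,-0.15,0,0,0,-0.2, 0,0,-0.15,0,0,0,-0.2]'
python3 -m creep '[0.036,0.32,0,0,0,0,-0.2, 0.036,0.32,0,0,0,0,-0.2, 0.036,0.32,0,0,0,0,-0.2, 0.036,0.32,0,0,0,0,-0.2, 0.036,0.32,0,0,0,0,-0.2]'
python3 - <<'E'
from h import *
for c in("top","side"):
    im=cams.snapshot(c);cv2.imwrite("pics/raw_%s.png"%c,im[:,:,::-1])
    for r in cams.outline_of("bushing0",c): e=r["extent"];print(c,round(r["score"],2),np.round(e,1), np.round(at(c,e[0],e[1],.011),4))
plan([(.5745,.2245,.18,90),(.5745,.2245,.06,90),(.5745,.2245,.006,90)])
E
```

```text
t: 11.13
ee_pos: [0.5333, -0.1539, 0.098]
ee_rot: [[-1.0, -0.001, 0.001], [-0.001, 1.0, -0.0], [-0.001, -0.0, -1.0]]
contact_force: [1.3, -0.2, 0.4]
finger_gap: 0.0149
gripper_force: 63.1
t: 11.55
ee_pos: [0.5331, -0.1544, 0.0972]
ee_rot: [[-1.0, -0.001, 0.001], [-0.001, 1.0, -0.001], [-0.001, -0.001, -1.0]]
contact_force: [0.1, 0.5, -1.0]
finger_gap: 0.0513
gripper_force: 0.0
t: 11.97
ee_pos: [0.5328, -0.1543, 0.1867]
ee_rot: [[-1.0, -0.0, 0.001], [-0.0, 1.0, -0.0], [-0.001, -0.0, -1.0]]
contact_force: [-0.5, 0.8, 0.3]
finger_gap: 0.0512
gripper_force: 0.0
t: 12.38
ee_pos: [0.5083, 0.041, 0.1842]
ee_rot: [[-1.0, -0.002, -0.004], [-0.002, 1.0, 0.001], [0.004, 0.001, -1.0]]
contact_force: [1.1, -0.4, 0.3]
finger_gap: 0.0509
gripper_force: 0.0
top 0.46 [365.8 278.7  10.9  10.4] [ 0.5362 -0.1657  0.011 ]
side 0.54 [264.6 378.6  11.   13.7] [0.5782 0.2255 0.011 ]
side 0.41 [322.4 216.2  94.4 109.2] [ 0.5968 -0.3066  0.011 ]
side 0.16 [294.3 192.1  31.8  58.7] [ 0.6926 -0.4149  0.011 ]
[ 0.574  0.224  0.18  90.   ] shift [-0.109  0.31   0.008] turn 0.002 rows 4.7
[5.74e-01 2.24e-01 6.00e-02 9.00e+01] shift [ 0.  -0.   0.2] turn 0.0 rows 2.9
[5.74e-01 2.24e-01 6.00e-03 9.00e+01] shift [ 0.   -0.    0.09] turn 0.0 rows 1.3
```

Bushing A shows inside the pot at top px (366,279). Next, bushing B.

```bash
python3 -m creep '[-0.11,0.308,0.008,0,0,0,-0.2, -0.11,0.308,0.008,0,0,0,-0.2, -0.11,0.308,0.008,0,0,0,-0.2, -0.11,0.308,0.008,0,0,0,-0.2, -0.11,0.308,0.008,0,0,0,-0.2]'
python3 -m creep '[0,0.005,0.2,0,0,0,-0.2, 0,0.005,0.2,0,0,0,-0.2, 0,0.005,0.2,0,0,0,-0.2, 0,0.005,0.2,0,0,0,-0.2, 0,0.005,0.2,0,0,0,-0.2]'
python3 - <<'E'
from h import *
plan([(.5745,.2245,.0065,90)])
c="side";cams.snapshot(c)
for r in cams.outline_of("bushing0",c): e=r["extent"];print(c,round(r["score"],2),np.round(e,1), np.round(at(c,e[0],e[1],.011),4))
E
```

```text
t: 13.0
ee_pos: [0.5779, 0.2239, 0.1803]
ee_rot: [[-1.0, 0.0, -0.001], [0.0, 1.0, 0.0], [0.001, 0.0, -1.0]]
contact_force: [0.9, 0.0, 1.5]
finger_gap: 0.0513
gripper_force: 0.0
t: 13.42
ee_pos: [0.5748, 0.2237, 0.059]
ee_rot: [[-1.0, 0.001, -0.006], [0.001, 1.0, -0.002], [0.006, -0.002, -1.0]]
contact_force: [0.5, 0.4, 1.3]
finger_gap: 0.0513
gripper_force: 0.0
[5.74e-01 2.24e-01 6.00e-03 9.00e+01] shift [0.001 0.001 0.088] turn -0.001 rows 1.3
side 0.52 [266.9 378.3   8.2  16. ] [0.575  0.2241 0.011 ]
```

```bash
python3 -m creep '[0.001,0.001,0.088,0,0,0,-0.2, 0.001,0.001,0.088,0,0,0,-0.2, 0.001,0.001,0.088,0,0,0,-0.2, 0.001,0.001,0.088,0,0,0,-0.2, 0.001,0.001,0.088,0,0,0,-0.2]' 40
python3 -m creep '[0,0,0,0,0,0,1, 0,0,0,0,0,0,1, 0,0,0,0,0,0,1, 0,0,0,0,0,0,1, 0,0,0,0,0,0,1]' 40
python3 -m creep '[0,0,-0.29,0,0,0,1, 0,0,-0.29,0,0,0,1, 0,0,-0.29,0,0,0,1, 0,0,-0.29,0,0,0,1, 0,0,-0.29,0,0,0,1]' 60
python3 -m creep '[0.035,-0.318,0,0,0,0,1, 0.035,-0.318,0,0,0,0,1, 0.035,-0.318,0,0,0,0,1, 0.035,-0.318,0,0,0,0,1, 0.035,-0.318,0,0,0,0,1]'
python3 -m creep '[0.035,-0.318,0,0,0,0,1, 0.035,-0.318,0,0,0,0,1, 0.035,-0.318,0,0,0,0,1, 0.035,-0.318,0,0,0,0,1, 0.035,-0.318,0,0,0,0,1]'
python3 - <<'E'
from h import *
plan([(.533,-.158,.097,90)])
c="side";cams.snapshot(c)
for r in cams.outline_of("bushing0",c): e=r["extent"];print(c,round(r["score"],2),np.round(e,1), np.round(at(c,e[0],e[1],.011),4))
E
```

```text
t: 13.93
ee_pos: [0.578, 0.2265, 0.0113]
ee_rot: [[-1.0, -0.0, 0.003], [-0.0, 1.0, 0.001], [-0.003, 0.001, -1.0]]
contact_force: [-0.3, -0.2, -0.5]
finger_gap: 0.051
gripper_force: 0.0
t: 14.35
ee_pos: [0.5771, 0.2265, 0.0103]
ee_rot: [[-1.0, -0.001, 0.002], [-0.001, 1.0, 0.0], [-0.002, 0.0, -1.0]]
contact_force: [-1.6, -0.7, 6.1]
finger_gap: 0.0157
gripper_force: 38.9
t: 14.77
ee_pos: [0.5801, 0.2274, 0.1914]
ee_rot: [[-1.0, -0.001, 0.012], [-0.001, 1.0, 0.003], [-0.012, 0.003, -1.0]]
contact_force: [1.1, 0.1, -0.1]
finger_gap: 0.0146
gripper_force: 58.6
t: 15.18
ee_pos: [0.5545, 0.0321, 0.1831]
ee_rot: [[-1.0, 0.002, 0.0], [0.002, 1.0, -0.001], [-0.0, -0.001, -1.0]]
contact_force: [0.5, 1.5, -1.3]
finger_gap: 0.0144
gripper_force: 58.7
t: 15.6
ee_pos: [0.5338, -0.1592, 0.1831]
ee_rot: [[-1.0, 0.002, 0.001], [0.002, 1.0, -0.002], [-0.001, -0.002, -1.0]]
contact_force: [-0.4, -0.4, -0.7]
finger_gap: 0.0144
gripper_force: 58.8
[ 0.533 -0.158  0.097 90.   ] shift [0.001 0.002 0.144] turn -0.002 rows 2.1
side 0.29 [293.9 188.3  31.6  55.4] [ 0.6991 -0.4365  0.011 ]
```

```bash
python3 -m creep '[0.001,0.002,0.144,0,0,0,1, 0.001,0.002,0.144,0,0,0,1, 0.001,0.002,0.144,0,0,0,1, 0.001,0.002,0.144,0,0,0,1, 0.001,0.002,0.144,0,0,0,1]'
python3 -m creep '[0,0,0,0,0,0,0, 0,0,0,0,0,0,-0.2, 0,0,0,0,0,0,-0.2, 0,0,0,0,0,0,-0.2, 0,0,0,0,0,0,-0.2]'
python3 -m creep '[0,0,-0.15,0,0,0,-0.5, 0,0,-0.15,0,0,0,-0.5, 0,0,-0.15,0,0,0,-0.5, 0,0,-0.15,0,0,0,-0.5, 0,0,-0.15,0,0,0,-0.5]'
python3 -m creep '[0.036,0.32,0,0,0,0,-0.5, 0.036,0.32,0,0,0,0,-0.5, 0.036,0.32,0,0,0,0,-0.5, 0.036,0.32,0,0,0,0,-0.5, 0.036,0.32,0,0,0,0,-0.5]'
python3 - <<'E'
from h import *
o,p,y=st();print(p,y,o["finger_gap"])
t=proj("side",p);print("tcp px",t, "old",proj("side",np.array([.5341,-.1605,.1795])))
for c in("top","side"):
    im=cams.snapshot(c)
    if c=="side": cv2.imwrite("pics/s6.png",cv2.resize(im[160:400,180:420],None,fx=2.5,fy=2.5,interpolation=cv2.INTER_CUBIC)[:,:,::-1])
    else: cv2.imwrite("pics/t6.png",im[:,:,::-1])
    for q in("bushing0","glass"):
        for r in cams.outline_of(q,c): e=r["extent"];print(c,q,round(r["score"],2),np.round(e,1), np.round(at(c,e[0],e[1],.012 if q[0]=='b' else .01),4))
E
```

```text
t: 16.12
ee_pos: [0.5345, -0.1538, 0.0977]
ee_rot: [[-1.0, -0.001, 0.001], [-0.001, 1.0, -0.0], [-0.001, -0.0, -1.0]]
contact_force: [0.8, 0.4, 0.7]
finger_gap: 0.0143
gripper_force: 58.8
t: 16.53
ee_pos: [0.5343, -0.1544, 0.0973]
ee_rot: [[-1.0, -0.001, 0.001], [-0.001, 1.0, -0.001], [-0.001, -0.001, -1.0]]
contact_force: [-0.3, 1.2, 0.5]
finger_gap: 0.0517
gripper_force: 0.0
t: 16.95
ee_pos: [0.534, -0.1543, 0.1867]
ee_rot: [[-1.0, -0.0, 0.001], [-0.0, 1.0, -0.0], [-0.001, -0.0, -1.0]]
contact_force: [-1.5, 0.8, -1.2]
finger_gap: 0.0643
gripper_force: 0.0
t: 17.37
ee_pos: [0.5094, 0.041, 0.1842]
ee_rot: [[-1.0, -0.002, -0.004], [-0.002, 1.0, 0.001], [0.004, 0.001, -1.0]]
contact_force: [-0.4, 0.4, -0.1]
finger_gap: 0.0644
gripper_force: 0.0
[0.50944837 0.04097315 0.18421539] 90.13413550115588 0.06436849851724114
tcp px [335.68894416 227.95269191] old [341.66693003 178.99137373]
top glass 0.61 [307.6 233.1  27.2  23.6] [ 0.6423 -0.0208  0.01  ]
top glass 0.6 [273.5 182.2  21.4  19.6] [0.7691 0.0711 0.01  ]
side bushing0 0.24 [293.6 185.2  24.3  20.7] [ 0.704  -0.4525  0.012 ]
side glass 0.83 [205.7 356.1  35.5  28.8] [0.6843 0.2005 0.01  ]
side glass 0.81 [312.8 318.   31.3  29.2] [0.5381 0.0649 0.01  ]
side glass 0.67 [189.1 300.6  36.9  26. ] [0.7689 0.0722 0.01  ]
side glass 0.63 [264.9 285.   31.8  20.8] [ 0.6486 -0.009   0.01  ]
side glass 0.23 [323.  216.3  93.8 111. ] [ 0.5957 -0.3083  0.01  ]
```

View pics/s6.png

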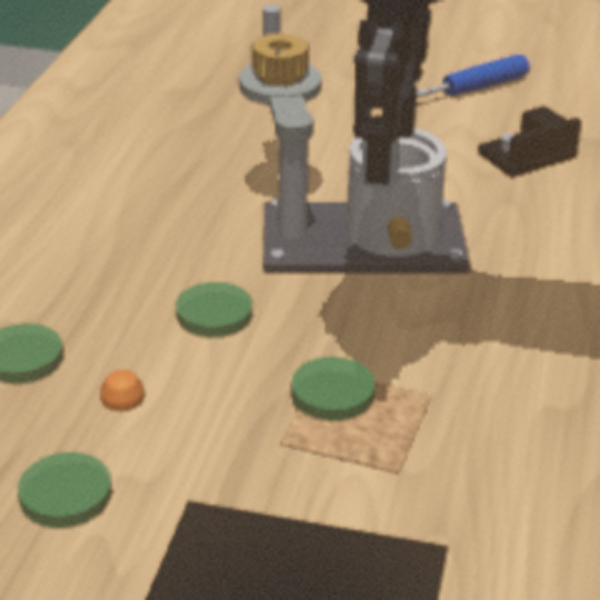

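The glass got knocked: it is now at side px ~(313,318), over the cork's far corner. Both bushings are gone from the mat. I'll move aside and re-measure.

```bash
python3 -m creep '[0.2,0.3,0,0,0,0,-0.5, 0.2,0.3,0,0,0,0,-0.5, 0.2,0.3,0,0,0,0,-0.5, 0.2,0.3,0,0,0,0,-0.5, 0.2,0.3,0,0,0,0,-0.5]'
python3 - <<'E'
from h import *
for yy in (.074,.088):
    for z in (.165,.17,.175,.18,.185): print(yy,z,proj("side",np.array([.5094,yy,z])).round(1),end=' ')
    print()
out=[]
for c in("top","side"):
    im=cams.snapshot(c)
    hs=cv2.cvtColor(im,cv2.COLOR_RGB2HSV)
    for q in("bushing0","glass"):
        for r in cams.outline_of(q,c):
            e=r["extent"];print(c,q,round(r["score"],2),np.round(e,1), np.round(at(c,e[0],e[1],.012 if q[0]=='b' else .010),4))
            if q=="glass":
                ct=max(cv2.findContours(r["pixels"].astype(np.uint8),0,2)[0],key=cv2.contourArea)
    b=(240,270,270,300+10) if c=="top" else None
    crop=im[250:310,230:310] if c=="top" else im[290:350,280:360]
    out.append(cv2.resize(crop,None,fx=5,fy=5,interpolation=cv2.INTER_CUBIC))
cv2.imwrite("pics/g7.png",np.vstack(out)[:,:,::-1])
E
```

```text
t: 18.08
ee_pos: [0.3959, 0.211, 0.1861]
ee_rot: [[-1.0, 0.003, -0.0], [0.003, 1.0, -0.0], [0.0, -0.0, -1.0]]
contact_force: [0.7, 1.0, 0.5]
finger_gap: 0.0641
gripper_force: 0.0
0.074 0.165 [331.5 248.3] 0.074 0.17 [331.6 245.7] 0.074 0.175 [331.7 243. ] 0.074 0.18 [331.9 240.3] 0.074 0.185 [332.  237.6] 
0.088 0.165 [329.8 252.9] 0.088 0.17 [329.9 250.2] 0.088 0.175 [330.1 247.5] 0.088 0.18 [330.2 244.8] 0.088 0.185 [330.3 242. ] 
top bushing0 0.73 [397.1 223.9  22.5  21. ] [ 0.6748 -0.2389  0.012 ]
top bushing0 0.42 [364.8 277.9   5.9  10.6] [ 0.5379 -0.1632  0.012 ]
top glass 0.9 [222.2 212.3  23.6  18.7] [0.6855 0.1927 0.01  ]
top glass 0.8 [272.8 274.8  25.3  21.9] [0.5357 0.0577 0.01  ]
top glass 0.66 [306.8 231.6  27.6  24.7] [ 0.6459 -0.0186  0.01  ]
top glass 0.55 [275.8 181.4  25.7  29.9] [0.7715 0.0655 0.01  ]
side bushing0 0.53 [229.4 316.4  20.   15.5] [0.681  0.0992 0.012 ]
side bushing0 0.44 [323.2 216.2  92.9 106.1] [ 0.5947 -0.3053  0.012 ]
side glass 0.89 [188.6 300.7  33.9  23. ] [0.7697 0.0727 0.01  ]
side glass 0.76 [266.1 285.8  32.   22.9] [ 0.6456 -0.0071  0.01  ]
side glass 0.74 [204.8 354.9  35.3  27.9] [0.6867 0.1983 0.01  ]
```

View pics/g7.png

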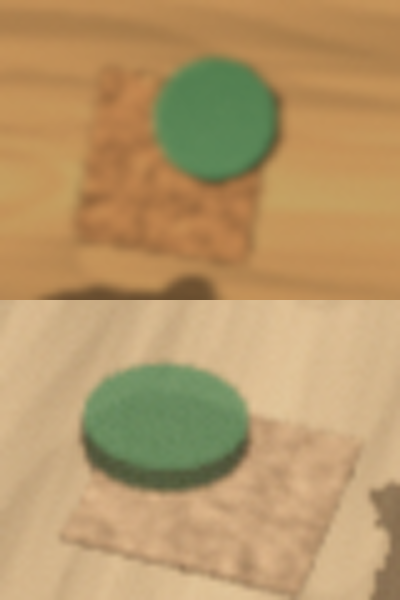

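The glass lies flat on the cork, its centre over the pad, at top px (273.0,273.6) and side px (312.8,313.2). Computing the grasp.

Run:
```python
from h import *
a=at("top",273,273.6,.016);b=at("side",312.8,313.2,.016);print(a,b)
g=(a+b)/2
plan([(g[0],g[1],.10,90),(g[0],g[1],.04,90)])
```

```text
[0.53778385 0.05677866 0.016     ] [0.53955658 0.05919184 0.016     ]
[5.39e-01 5.80e-02 1.00e-01 9.00e+01] shift [-0.219 -0.235  0.134] turn -0.002 rows 5.0
[5.39e-01 5.80e-02 1.00e-01 9.00e+01] shift [-0.017 -0.018  0.01 ] turn 0.0 rows 0.4
[5.39e-01 5.80e-02 4.00e-02 9.00e+01] shift [0.  0.  0.1] turn 0.0 rows 1.4
```

```bash
python3 -m creep '[-0.236,-0.253,0.14,0,0,0,-0.85, -0.236,-0.253,0.14,0,0,0,-0.85, -0.236,-0.253,0.14,0,0,0,-0.85, -0.236,-0.253,0.14,0,0,0,-0.85, -0.236,-0.253,0.14,0,0,0,-0.85]'
python3 -m creep '[-0.002,-0.002,0.1,0,0,0,-0.85, -0.002,-0.002,0.1,0,0,0,-0.85, -0.002,-0.002,0.1,0,0,0,-0.85, -0.002,-0.002,0.1,0,0,0,-0.85, -0.002,-0.002,0.1,0,0,0,-0.85]'
python3 - <<'E'
from h import *
o,p,y=st();print(p,y,o["finger_gap"])
plan([(.5387,.058,.006,90)])
E
```

```text
t: 18.8
ee_pos: [0.5301, 0.0659, 0.1073]
ee_rot: [[-1.0, 0.004, 0.0], [0.004, 1.0, -0.0], [-0.0, -0.0, -1.0]]
contact_force: [0.7, 1.6, -0.3]
finger_gap: 0.0791
gripper_force: 0.0
t: 19.22
ee_pos: [0.5304, 0.0677, 0.0493]
ee_rot: [[-1.0, 0.001, 0.001], [0.001, 1.0, -0.0], [-0.001, -0.0, -1.0]]
contact_force: [-0.1, -0.1, 0.7]
finger_gap: 0.079
gripper_force: 0.0
[0.53044812 0.06765605 0.04926116] 89.92533936241568 0.07903848314040372
[5.39e-01 5.80e-02 6.00e-03 9.00e+01] shift [-0.014 -0.016  0.072] turn -0.001 rows 1.1
```

```bash
python3 -m creep '[-0.014,-0.016,0.005,0,0,0,-0.85, -0.014,-0.016,0.005,0,0,0,-0.85, -0.014,-0.016,0.005,0,0,0,-0.85, -0.014,-0.016,0.005,0,0,0,-0.85, -0.014,-0.016,0.005,0,0,0,-0.85]'
python3 - <<'E'
from h import *
plan([(.5387,.058,.006,90)])
E
```

```text
t: 19.63
ee_pos: [0.538, 0.0593, 0.0458]
ee_rot: [[-1.0, -0.001, 0.001], [-0.001, 1.0, 0.0], [-0.001, 0.0, -1.0]]
contact_force: [-0.5, 0.5, -0.3]
finger_gap: 0.0791
gripper_force: 0.0
[5.39e-01 5.80e-02 6.00e-03 9.00e+01] shift [-0.001 -0.002  0.066] turn 0.001 rows 1.0
```

```bash
python3 -m creep '[-0.001,-0.002,0.066,0,0,0,-0.85, -0.001,-0.002,0.066,0,0,0,-0.85, -0.001,-0.002,0.066,0,0,0,-0.85, -0.001,-0.002,0.066,0,0,0,-0.85, -0.001,-0.002,0.066,0,0,0,-0.85]' 30
python3 - <<'E'
from h import *
save("side","s8.png",(260,250,380,350),6)
E
```

```text
t: 20.05
ee_pos: [0.5395, 0.0581, 0.0071]
ee_rot: [[-1.0, -0.001, 0.002], [-0.001, 1.0, -0.0], [-0.002, -0.0, -1.0]]
contact_force: [0.1, -0.3, 0.0]
finger_gap: 0.079
gripper_force: 0.0
```

View pics/s8.png

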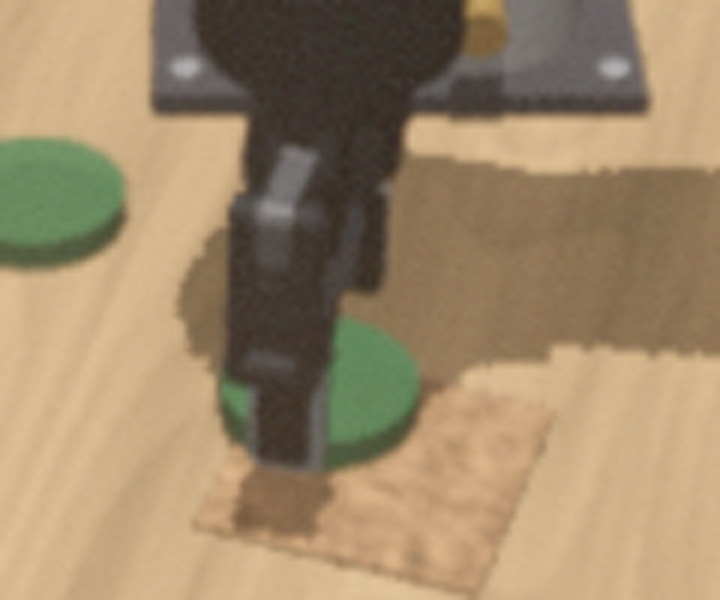

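The fingertip (crop 285,465) reaches about mid-height of the glass. Close.

```bash
python3 -m creep '[0,0,0,0,0,0,0, 0,0,0,0,0,0,0, 0,0,0,0,0,0,0, 0,0,0,0,0,0,0, 0,0,0,0,0,0,0]' 40
python3 -m creep '[0,0,-0.02,0,0,0,0, 0,0,-0.1,0,0,0,0, 0,0,-0.25,0,0,0,0, 0,0,-0.25,0,0,0,0, 0,0,-0.25,0,0,0,0]' 70
python3 - <<'E'
from h import *
o,p,y=st();print(o["finger_gap"],o["gripper_force"])
save("side","s9.png",(260,200,380,300),6)
plan([(.533,-.158,.16,90)])
E
```

```text
t: 20.52
ee_pos: [0.5394, 0.058, 0.0073]
ee_rot: [[-1.0, -0.001, 0.002], [-0.001, 1.0, 0.0], [-0.002, 0.0, -1.0]]
contact_force: [-2.0, 0.2, 8.4]
finger_gap: 0.0576
gripper_force: 40.7
t: 20.93
ee_pos: [0.5417, 0.0579, 0.1624]
ee_rot: [[-1.0, -0.001, 0.009], [-0.001, 1.0, -0.0], [-0.009, -0.0, -1.0]]
contact_force: [1.0, -0.9, -0.5]
finger_gap: 0.0559
gripper_force: 74.4
0.05585217535588917 74.3870759010315
[ 0.533 -0.158  0.16  90.   ] shift [ 0.015 -0.347  0.004] turn 0.001 rows 5.0
[ 0.533 -0.158  0.16  90.   ] shift [ 0.001 -0.013  0.001] turn -0.0 rows 0.2
```

View pics/s9.png

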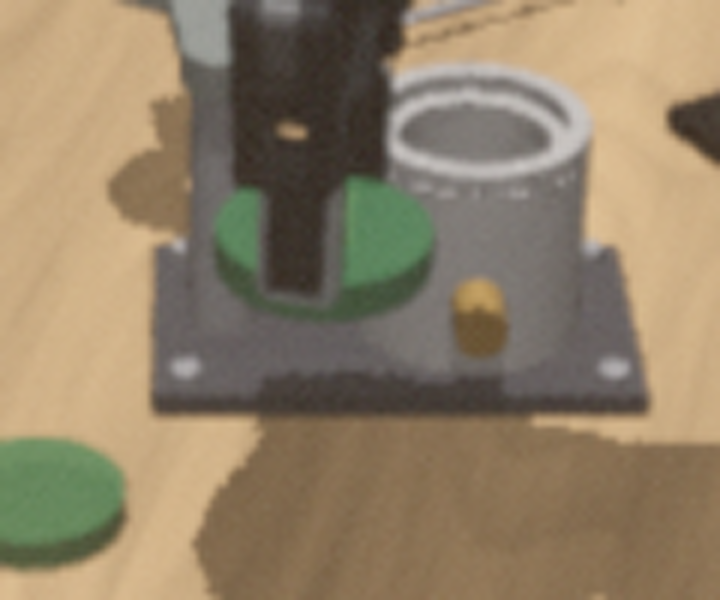

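Glass held level (gap 56 mm, 74 N). I'll move above the cell.

```bash
python3 -m creep '[0.013,-0.36,0,0,0,0,0, 0.013,-0.36,0,0,0,0,0, 0.013,-0.36,0,0,0,0,0, 0.013,-0.36,0,0,0,0,0, 0.013,-0.36,0,0,0,0,0]'
python3 -m creep '[0,0,0,0,0,0,0, 0,0,0,0,0,0,0, 0,0,0,0,0,0,0, 0,0,0,0,0,0,0, 0,0,0,0,0,0,0]'
python3 - <<'E'
from h import *
o,p,y=st();print(p,y,o["finger_gap"],o["gripper_force"])
plan([(.534,-.158,.105,90)])
E
```

```text
t: 21.4
ee_pos: [0.5302, -0.1518, 0.1553]
ee_rot: [[-1.0, -0.001, -0.0], [-0.001, 1.0, 0.0], [0.0, 0.0, -1.0]]
contact_force: [1.1, 0.2, -0.8]
finger_gap: 0.056
gripper_force: 74.5
t: 21.82
ee_pos: [0.5309, -0.1487, 0.1555]
ee_rot: [[-1.0, -0.003, -0.001], [-0.003, 1.0, 0.0], [0.001, 0.0, -1.0]]
contact_force: [-0.8, 0.1, -1.6]
finger_gap: 0.0556
gripper_force: 74.0
[ 0.53091107 -0.14870282  0.15547799] 90.15540849053735 0.05560317571955041 74.03543829917908
[ 0.534 -0.158  0.105 90.   ] shift [-0.005 -0.016  0.084] turn 0.003 rows 1.2
```

```bash
python3 -m creep '[-0.005,-0.016,0.084,0,0,0.003,0, -0.005,-0.016,0.084,0,0,0.003,0, -0.005,-0.016,0.084,0,0,0.003,0, -0.005,-0.016,0.084,0,0,0.003,0, -0.005,-0.016,0.084,0,0,0.003,0]'
python3 -m creep '[0,0,0,0,0,0,0, 0,0,0,0,0,0,0, 0,0,0,0,0,0,0, 0,0,0,0,0,0,0, 0,0,0,0,0,0,0]'
python3 - <<'E'
from h import *
o,p,y=st();print(p,y,o["finger_gap"],o["gripper_force"])
plan([(.534,-.158,.095,90)])
save("side","s10.png",(290,150,390,235),7)
save("top","t10.png",(310,230,410,310),7)
E
```

```text
t: 22.23
ee_pos: [0.5346, -0.1594, 0.1063]
ee_rot: [[-1.0, 0.002, 0.001], [0.002, 1.0, -0.0], [-0.001, -0.0, -1.0]]
contact_force: [0.7, -0.6, -1.2]
finger_gap: 0.0554
gripper_force: 74.5
t: 22.65
ee_pos: [0.5342, -0.1599, 0.1056]
ee_rot: [[-1.0, 0.003, 0.0], [0.003, 1.0, -0.0], [-0.0, -0.0, -1.0]]
contact_force: [0.5, 0.1, -1.0]
finger_gap: 0.0555
gripper_force: 74.5
[ 0.53417937 -0.15994538  0.10563064] 89.84511886004925 0.055493102886960084 74.49803352355957
[ 0.534 -0.158  0.095 90.   ] shift [0.    0.003 0.018] turn -0.003 rows 0.3
```

View pics/s10.png

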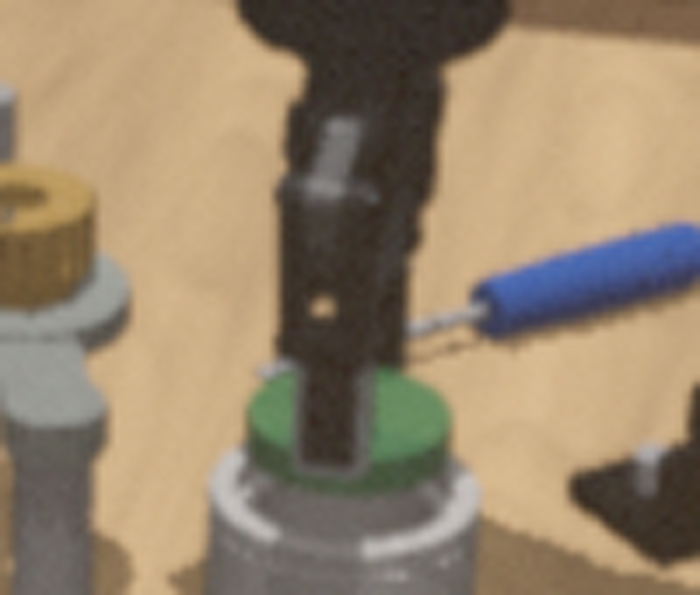

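Glass cols 248–452 against pot 207–480: about 1 mm right (−x). I'll correct that and lower.

```bash
python3 -m creep '[-0.001,0.003,0.009,0,0,-0.003,0, -0.001,0.003,0.018,0,0,-0.003,0, -0.001,0.003,0.018,0,0,-0.003,0, -0.001,0.003,0.018,0,0,-0.003,0, -0.001,0.003,0.018,0,0,-0.003,0]'
python3 -m creep '[0,0,0,0,0,0,0, 0,0,0.004,0,0,0,0, 0,0,0.004,0,0,0,0, 0,0,0.008,0,0,0,0, 0,0,0.008,0,0,0,0]'
python3 -m creep '[0,0,0,0,0,0,0, 0,0,0.003,0,0,0,0, 0,0,0.003,0,0,0,0, 0,0,0.003,0,0,0,0, 0,0,0.003,0,0,0,0]'
```

```text
t: 23.17
ee_pos: [0.5345, -0.158, 0.0942]
ee_rot: [[-1.0, -0.001, -0.0], [-0.001, 1.0, 0.0], [0.0, 0.0, -1.0]]
contact_force: [0.1, -0.1, -0.1]
finger_gap: 0.0561
gripper_force: 74.5
t: 23.58
ee_pos: [0.5345, -0.158, 0.0893]
ee_rot: [[-1.0, -0.0, -0.0], [-0.0, 1.0, 0.0], [0.0, 0.0, -1.0]]
contact_force: [-1.0, -0.6, -1.0]
finger_gap: 0.056
gripper_force: 74.5
t: 24.0
ee_pos: [0.5346, -0.1581, 0.0879]
ee_rot: [[-1.0, -0.0, -0.0], [-0.0, 1.0, 0.0], [0.0, 0.0, -1.0]]
contact_force: [-0.2, -0.8, -0.7]
finger_gap: 0.0557
gripper_force: 74.5
```

```bash
python3 -m creep '[0,0,0.002,0,0,0,0, 0,0,0.002,0,0,0,0, 0,0,0.002,0,0,0,0, 0,0,0.002,0,0,0,0, 0,0,0.002,0,0,0,0]'
python3 -m creep '[0,0,0.002,0,0,0,0, 0,0,0.002,0,0,0,0, 0,0,0.002,0,0,0,0, 0,0,0.002,0,0,0,0, 0,0,0.002,0,0,0,0]'
```

```text
t: 24.42
ee_pos: [0.5347, -0.1581, 0.0867]
ee_rot: [[-1.0, -0.001, 0.0], [-0.001, 1.0, -0.0], [-0.0, -0.0, -1.0]]
contact_force: [0.1, 0.7, -0.5]
finger_gap: 0.056
gripper_force: 74.5
t: 24.83
ee_pos: [0.5349, -0.1582, 0.086]
ee_rot: [[-1.0, -0.001, 0.001], [-0.001, 1.0, -0.0], [-0.001, -0.0, -1.0]]
contact_force: [-1.3, 1.0, 4.6]
finger_gap: 0.0559
gripper_force: 78.0
```

Contact at 0.086, within a millimetre of the expected seated height. Release.

```bash
python3 -m creep '[0,0,0,0,0,0,-0.5, 0,0,0,0,0,0,-0.7, 0,0,0,0,0,0,-0.7, 0,0,0,0,0,0,-0.7, 0,0,0,0,0,0,-0.7]'
python3 -m creep '[0,0,-0.2,0,0,0,-0.7, 0,0,-0.2,0,0,0,-0.7, 0,0,-0.2,0,0,0,-0.7, 0,0,-0.2,0,0,0,-0.7, 0,0,-0.2,0,0,0,-0.7]'
python3 -m creep '[0.1,0.32,0,0,0,0,0.2, 0.1,0.32,0,0,0,0,0.2, 0.1,0.32,0,0,0,0,0.2, 0.1,0.32,0,0,0,0,0.2, 0.1,0.32,0,0,0,0,0.2]' 30
python3 - <<'E'
from h import *
ims=[]
for c,b in(("top",(330,250,400,305)),("side",(290,170,380,240))):
    im=cams.snapshot(c)
    for q in("glass","bushing0"):
        for r in cams.outline_of(q,c):
            e=r["extent"]
            print(c,q,round(r["score"],2),np.round(e,1),np.round(at(c,e[0],e[1],.094),4))
    ims.append(cv2.resize(im[b[1]:b[3],b[0]:b[2]],(560,300),interpolation=cv2.INTER_CUBIC) if c=="top" else cv2.resize(im[170:240,270:400],(560,300),interpolation=cv2.INTER_CUBIC))
cv2.imwrite("pics/g11.png",np.vstack(ims)[:,:,::-1])
E
```

```text
t: 25.25
ee_pos: [0.5346, -0.1581, 0.0853]
ee_rot: [[-1.0, -0.0, -0.0], [-0.0, 1.0, 0.0], [0.0, 0.0, -1.0]]
contact_force: [0.2, -0.5, 0.2]
finger_gap: 0.0722
gripper_force: 0.0
t: 25.67
ee_pos: [0.5364, -0.1588, 0.2082]
ee_rot: [[-1.0, -0.001, 0.005], [-0.001, 1.0, -0.002], [-0.005, -0.002, -1.0]]
contact_force: [-0.6, 0.4, -0.5]
finger_gap: 0.0728
gripper_force: 0.0
t: 26.08
ee_pos: [0.472, 0.0361, 0.2038]
ee_rot: [[-1.0, -0.001, -0.003], [-0.001, 1.0, 0.001], [0.003, 0.001, -1.0]]
contact_force: [-1.0, 0.6, 0.9]
finger_gap: 0.0338
gripper_force: 0.0
top glass 0.98 [307.4 229.6  25.8  19.2] [ 0.6309 -0.0228  0.094 ]
top glass 0.71 [224.8 208.   19.1   6.2] [0.6733 0.1692 0.094 ]
top glass 0.62 [276.1 183.7  24.6  28.2] [0.737  0.0552 0.094 ]
top glass 0.56 [366.4 276.8  28.6  27.5] [ 0.5288 -0.1595  0.094 ]
top bushing0 0.56 [437.6 324.2  44.3  37.5] [ 0.4316 -0.3171  0.094 ]
top bushing0 0.24 [263.7 212.2   8.   10.3] [0.6673 0.0793 0.094 ]
side glass 0.96 [339.1 220.3  26.1  15.2] [ 0.5328 -0.1479  0.094 ]
side glass 0.88 [204.8 356.1  36.7  29.3] [0.6452 0.283  0.094 ]
side glass 0.76 [265.6 285.1  30.5  19.9] [0.612 0.102 0.094]
side glass 0.68 [189.4 300.1  35.5  27.7] [0.717  0.1707 0.094 ]
side bushing0 0.25 [323.1 217.8  94.7 111.4] [ 0.5661 -0.1499  0.094 ]
```

View pics/g11.png

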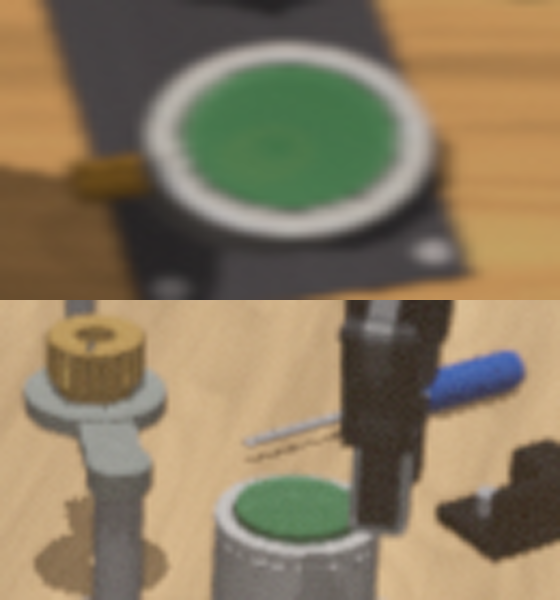

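The glass sits flat and concentric in the cell. The viewing budget is used up, so I go by numbers from here. Next: swing the arm shut.

Run:
```python
from h import *
c="side"; cams.snapshot(c)
plan([(.6525,-.2776,.24,195)])
for a in (280,285,290):
    d=np.array([np.cos(np.radians(a)),np.sin(np.radians(a))]); r=np.array([.615,-.1375])+.085*d
    print(a,proj("side",np.array([*r,.144])),proj("top",np.array([*r,.144])))
for c in("side","top"):
    cams.snapshot(c)
    for r in cams.outline_of("ring_top",c): print(c,round(r["score"],2),np.round(r["extent"],1))
```

```text
[  0.652  -0.278   0.24  195.   ] shift [-0.101 -0.176 -0.02 ] turn -0.597 rows 5.0
[  0.652  -0.278   0.24  195.   ] shift [ 0.021 -0.202 -0.02 ] turn -0.597 rows 5.0
[  0.652  -0.278   0.24  195.   ] shift [ 0.127 -0.142 -0.019] turn -0.557 rows 4.7
280 [301.15990151 177.74007683] [398.21002025 228.65592511]
285 [297.6598967  177.66922207] [397.50678952 225.38584193]
290 [294.16435476 177.72568708] [396.51702994 222.18731333]
side 0.58 [294.2 184.9  25.3  23.1]
top 0.8 [396.7 221.8  21.4  25.3]
```

```bash
python3 -m creep '[-0.101,-0.176,-0.02,0,0,-0.597,-0.2, -0.101,-0.176,-0.02,0,0,-0.597,-0.2, -0.101,-0.176,-0.02,0,0,-0.597,-0.2, -0.101,-0.176,-0.02,0,0,-0.597,-0.2, -0.101,-0.176,-0.02,0,0,-0.597,-0.2]'
python3 -m creep '[0.021,-0.202,-0.02,0,0,-0.597,-0.2, 0.021,-0.202,-0.02,0,0,-0.597,-0.2, 0.021,-0.202,-0.02,0,0,-0.597,-0.2, 0.021,-0.202,-0.02,0,0,-0.597,-0.2, 0.021,-0.202,-0.02,0,0,-0.597,-0.2]'
python3 -m creep '[0.127,-0.142,-0.019,0,0,-0.557,-0.2, 0.127,-0.142,-0.019,0,0,-0.557,-0.2, 0.127,-0.142,-0.019,0,0,-0.557,-0.2, 0.127,-0.142,-0.019,0,0,-0.557,-0.2, 0.127,-0.142,-0.019,0,0,-0.557,-0.2]'
python3 - <<'E'
from h import *
H=np.array([.615,-.1375]);P=lambda a,z:(*(H+.145*np.array([np.cos(np.radians(a)),np.sin(np.radians(a))])),z,a-90)
plan([P(287,.24)])
E
```

```text
t: 27.05
ee_pos: [0.5366, -0.0748, 0.2174]
ee_rot: [[-0.816, -0.578, 0.001], [-0.578, 0.816, -0.0], [-0.0, -0.001, -1.0]]
contact_force: [-0.8, 0.0, -0.6]
finger_gap: 0.0511
gripper_force: 0.0
t: 27.47
ee_pos: [0.5956, -0.1812, 0.2288]
ee_rot: [[-0.323, -0.946, 0.0], [-0.946, 0.323, -0.0], [0.0, -0.0, -1.0]]
contact_force: [-0.2, 0.5, -0.6]
finger_gap: 0.0512
gripper_force: 0.0
t: 27.88
ee_pos: [0.6508, -0.2808, 0.2394]
ee_rot: [[0.252, -0.968, -0.001], [-0.968, -0.252, 0.0], [-0.0, 0.001, -1.0]]
contact_force: [-0.1, -0.1, 0.3]
finger_gap: 0.0513
gripper_force: 0.0
[  0.657  -0.276   0.24  197.   ] shift [-0.005 -0.013 -0.001] turn -0.04 rows 0.3
```

```bash
python3 -m creep '[-0.005,-0.013,0,0,0,-0.04,-0.2, -0.005,-0.013,0.07,0,0,-0.04,-0.2, -0.005,-0.013,0.135,0,0,-0.04,-0.2, -0.005,-0.013,0.135,0,0,-0.04,-0.2, -0.005,-0.013,0.135,0,0,-0.04,-0.2]'
python3 -m creep '[0,0,0.056,0,0,0,-0.2, 0,0,0.056,0,0,0,-0.2, 0,0,0.056,0,0,0,-0.2, 0,0,0.056,0,0,0,-0.2, 0,0,0.056,0,0,0,-0.2]'
python3 -m creep '[0,0,0,0,0,0,0.35, 0,0,0,0,0,0,0.35, 0,0,0,0,0,0,0.35, 0,0,0,0,0,0,0.35, 0,0,0,0,0,0,0.35]' 20
python3 - <<'E'
from h import *
o,p,y=st();print(p,y,o["finger_gap"],o["gripper_force"])
H=np.array([.615,-.1375]);P=lambda a,z:(*(H+.145*np.array([np.cos(np.radians(a)),np.sin(np.radians(a))])),z,a-90)
plan([P(a,.124) for a in (275,260,245,230,215,202)])
E
```

```text
t: 28.3
ee_pos: [0.6553, -0.2724, 0.1573]
ee_rot: [[0.289, -0.957, -0.006], [-0.957, -0.289, 0.003], [-0.005, 0.005, -1.0]]
contact_force: [1.2, -0.0, 2.1]
finger_gap: 0.0511
gripper_force: 0.0
t: 28.72
ee_pos: [0.659, -0.2737, 0.1294]
ee_rot: [[0.29, -0.957, 0.004], [-0.957, -0.29, -0.002], [0.003, -0.003, -1.0]]
contact_force: [-0.5, 0.4, 0.0]
finger_gap: 0.0513
gripper_force: 0.0
t: 29.13
ee_pos: [0.6577, -0.2728, 0.1266]
ee_rot: [[0.29, -0.957, 0.001], [-0.957, -0.29, -0.0], [0.0, -0.0, -1.0]]
contact_force: [1.8, -0.5, -0.2]
finger_gap: 0.0277
gripper_force: 0.4
[ 0.6577067  -0.27281316  0.12660467] 196.87236063614202 0.027695303087549288 0.4239304270595312
[ 6.28e-01 -2.82e-01  1.24e-01  1.85e+02] shift [0.    0.052 0.004] turn 0.198 rows 1.7
[ 5.90e-01 -2.80e-01  1.24e-01  1.70e+02] shift [-0.008  0.063  0.   ] turn 0.25 rows 2.1
[ 5.54e-01 -2.69e-01  1.24e-01  1.55e+02] shift [-0.008  0.062  0.   ] turn 0.25 rows 2.1
[ 5.22e-01 -2.49e-01  1.24e-01  1.40e+02] shift [-0.008  0.063  0.   ] turn 0.25 rows 2.1
[ 4.96e-01 -2.21e-01  1.24e-01  1.25e+02] shift [-0.009  0.063  0.   ] turn 0.25 rows 2.1
[  0.481  -0.192   0.124 112.   ] shift [-0.006  0.054  0.   ] turn 0.217 rows 1.8
```

```bash
python3 -m creep '[0,0.052,0.003,0,0,0.198,0.35, 0,0.052,0.003,0,0,0.198,0.35, 0,0.052,0.003,0,0,0.198,0.35, 0,0.052,0.003,0,0,0.198,0.35, 0,0.052,0.003,0,0,0.198,0.35]'
python3 -m creep '[-0.008,0.063,0,0,0,0.25,0.35, -0.008,0.063,0,0,0,0.25,0.35, -0.008,0.063,0,0,0,0.25,0.35, -0.008,0.063,0,0,0,0.25,0.35, -0.008,0.063,0,0,0,0.25,0.35]'
python3 -m creep '[-0.008,0.063,0,0,0,0.25,0.35, -0.008,0.063,0,0,0,0.25,0.35, -0.008,0.063,0,0,0,0.25,0.35, -0.008,0.063,0,0,0,0.25,0.35, -0.008,0.063,0,0,0,0.25,0.35]'
python3 -m creep '[-0.008,0.063,0,0,0,0.25,0.35, -0.008,0.063,0,0,0,0.25,0.35, -0.008,0.063,0,0,0,0.25,0.35, -0.008,0.063,0,0,0,0.25,0.35, -0.008,0.063,0,0,0,0.25,0.35]'
python3 - <<'E'
from h import *
o,p,y=st();print(p,y,o["finger_gap"],o["gripper_force"])
H=np.array([.615,-.1375]);P=lambda a,z:(*(H+.145*np.array([np.cos(np.radians(a)),np.sin(np.radians(a))])),z,a-90)
plan([P(a,.124) for a in (215,203,196,192,189)])
E
```

```text
t: 29.55
ee_pos: [0.628, -0.2819, 0.1245]
ee_rot: [[0.089, -0.996, 0.0], [-0.996, -0.089, -0.0], [0.0, -0.0, -1.0]]
contact_force: [-0.4, -0.0, 0.7]
finger_gap: 0.0279
gripper_force: 0.4
t: 29.97
ee_pos: [0.591, -0.2807, 0.1251]
ee_rot: [[-0.171, -0.985, 0.002], [-0.985, 0.171, -0.001], [0.001, -0.002, -1.0]]
contact_force: [-1.3, 1.1, -1.1]
finger_gap: 0.0277
gripper_force: 0.4
t: 30.38
ee_pos: [0.5551, -0.2699, 0.1254]
ee_rot: [[-0.42, -0.908, 0.003], [-0.908, 0.42, -0.002], [0.0, -0.003, -1.0]]
contact_force: [-0.8, -0.2, -0.5]
finger_gap: 0.0274
gripper_force: 0.4
t: 30.8
ee_pos: [0.5229, -0.2499, 0.1253]
ee_rot: [[-0.641, -0.768, 0.003], [-0.768, 0.641, -0.002], [-0.001, -0.003, -1.0]]
contact_force: [-0.2, 0.1, 0.2]
finger_gap: 0.0279
gripper_force: 0.4
[ 0.52293372 -0.24985768  0.12533442] 140.1668627950087 0.027888038723978232 0.3800802491605282
[ 4.96e-01 -2.21e-01  1.24e-01  1.25e+02] shift [-0.009  0.065  0.002] turn 0.253 rows 2.1
[  0.482  -0.194   0.124 113.   ] shift [-0.005  0.051  0.   ] turn 0.2 rows 1.7
[  0.476  -0.177   0.124 106.   ] shift [-0.002  0.029  0.   ] turn 0.116 rows 1.0
[  0.473  -0.168   0.124 102.   ] shift [-0.001  0.017  0.   ] turn 0.067 rows 0.6
[ 0.472 -0.16   0.124 99.   ] shift [0.    0.012 0.   ] turn 0.05 rows 0.4
```

```bash
python3 -m creep '[-0.009,0.065,0.002,0,0,0.253,0.35, -0.009,0.065,0.002,0,0,0.253,0.35, -0.009,0.065,0.002,0,0,0.253,0.35, -0.009,0.065,0.002,0,0,0.253,0.35, -0.009,0.065,0.002,0,0,0.253,0.35]'
python3 -m creep '[-0.005,0.051,0,0,0,0.2,0.35, -0.005,0.051,0,0,0,0.2,0.35, -0.005,0.051,0,0,0,0.2,0.35, -0.005,0.051,0,0,0,0.2,0.35, -0.005,0.051,0,0,0,0.2,0.35]'
python3 -m creep '[-0.002,0.029,0,0,0,0.116,0.35, -0.002,0.029,0,0,0,0.116,0.35, -0.002,0.029,0,0,0,0.116,0.35, -0.002,0.029,0,0,0,0.116,0.35, -0.002,0.029,0,0,0,0.116,0.35]'
python3 -m creep '[0,0.008,0,0,0,0.03,0.35, 0,0.008,0,0,0,0.03,0.35, 0,0.008,0,0,0,0.03,0.35, 0,0.008,0,0,0,0.03,0.35, 0,0.008,0,0,0,0.03,0.35]'
python3 -c "
from h import *
o,p,y=st();d=p[:2]-np.array([.615,-.1375]);print(p,y,np.degrees(np.arctan2(d[1],d[0]))%360,np.hypot(*d),o['finger_gap'],o['gripper_force'],o['contact_force'])"
```

```text
t: 31.22
ee_pos: [0.4964, -0.2208, 0.124]
ee_rot: [[-0.819, -0.573, 0.003], [-0.573, 0.819, -0.002], [-0.001, -0.003, -1.0]]
contact_force: [-0.1, 0.3, -1.0]
finger_gap: 0.0279
gripper_force: 0.4
t: 31.63
ee_pos: [0.4809, -0.1937, 0.1237]
ee_rot: [[-0.921, -0.39, 0.002], [-0.39, 0.921, -0.001], [-0.001, -0.002, -1.0]]
contact_force: [-0.5, 0.6, 0.6]
finger_gap: 0.0278
gripper_force: 0.3
t: 32.05
ee_pos: [0.4745, -0.177, 0.1234]
ee_rot: [[-0.962, -0.275, 0.001], [-0.275, 0.962, -0.001], [-0.001, -0.001, -1.0]]
contact_force: [0.6, 0.2, 0.2]
finger_gap: 0.0279
gripper_force: 0.0
t: 32.47
ee_pos: [0.4727, -0.1719, 0.1233]
ee_rot: [[-0.97, -0.243, 0.0], [-0.243, 0.97, -0.0], [-0.0, -0.0, -1.0]]
contact_force: [-0.7, 0.2, 0.0]
finger_gap: 0.0277
gripper_force: 0.0
[ 0.47273964 -0.1718871   0.1233001 ] 104.07637829181496 193.58885171272308 0.14635738400266043 0.027677917620508186 0.0 [-0.67802536  0.22770876  0.03117891]
```

```bash
python3 -m creep '[0,0.008,0,0,0,0.03,0.35, 0,0.008,0,0,0,0.03,0.35, 0,0.008,0,0,0,0.03,0.35, 0,0.008,0,0,0,0.03,0.35, 0,0.008,0,0,0,0.03,0.35]'
python3 -m creep '[0,0.008,0,0,0,0.03,0.35, 0,0.008,0,0,0,0.03,0.35, 0,0.008,0,0,0,0.03,0.35, 0,0.008,0,0,0,0.03,0.35, 0,0.008,0,0,0,0.03,0.35]'
python3 -c "
from h import *
o,p,y=st();d=p[:2]-np.array([.615,-.1375]);print(p,y,np.degrees(np.arctan2(d[1],d[0]))%360,np.hypot(*d),o['finger_gap'],o['gripper_force'],o['contact_force'])"
```

```text
t: 32.88
ee_pos: [0.472, -0.168, 0.1235]
ee_rot: [[-0.977, -0.212, 0.001], [-0.212, 0.977, -0.002], [-0.0, -0.002, -1.0]]
contact_force: [0.5, -5.3, -1.6]
finger_gap: 0.0275
gripper_force: 2.7
t: 33.3
ee_pos: [0.4724, -0.1677, 0.1238]
ee_rot: [[-0.984, -0.179, 0.003], [-0.179, 0.984, -0.011], [-0.001, -0.011, -1.0]]
contact_force: [4.0, -17.6, -8.6]
finger_gap: 0.0273
gripper_force: 8.9
[ 0.47240384 -0.16767504  0.12383242] 100.31722925147234 191.94820142915128 0.1457538937794577 0.02734942609748111 8.903171718120575 [  3.99536349 -17.60302383  -8.6199539 ]
```

The arm is hard against its stop, with the pin at about 194.2°, matching the shut direction. Back off and measure the ring.

```bash
python3 -m creep '[0,-0.012,0,0,0,-0.04,0.2, 0,-0.012,0,0,0,-0.04,0.1, 0,-0.012,0,0,0,-0.04,0, 0,-0.012,0,0,0,-0.04,0, 0,-0.012,0,0,0,-0.04,0]'
python3 -m creep '[0,0,-0.25,0,0,0,0, 0,0,-0.25,0,0,0,0, 0,0,-0.25,0,0,0,0, 0,0,-0.25,0,0,0,0, 0,0,-0.25,0,0,0,0]'
python3 -m creep '[0,0.33,0,0,0,-0.5,0, 0,0.33,0,0,0,-0.5,0, 0,0.33,0,0,0,-0.5,0, 0,0.33,0,0,0,-0.5,0, 0,0.33,0,0,0,-0.5,0]'
cat > ring.py <<'E'
from h import *
for c in("top","side"):
    im=cams.snapshot(c)
    hs=cv2.cvtColor(im,cv2.COLOR_RGB2HSV)
    for q in ("ring_top","glass","clamp_handle","pot"):
        for r in cams.outline_of(q,c):
            e=r["extent"]
            if abs(e[0]-350)<40 and abs(e[1]-235)<60: print(c,q,round(r["score"],2),np.round(e,1))
    # predicted head silhouette for candidate centres -> best match against ring_top mask
    rs=[r for r in cams.outline_of("ring_top",c) if r["score"]>.3 and abs(r["extent"][0]-350)<40]
    if rs:
        m=rs[0]["pixels"].astype(np.uint8);best=[]
        t=np.linspace(0,2*np.pi,60)
        for x in np.arange(.522,.546,.001):
            for y in np.arange(-.172,-.146,.001):
                pts=np.array([proj(c,np.array([x+.024*np.cos(a),y+.024*np.sin(a),z])) for z in(.1205,.144) for a in t])
                k=np.zeros_like(m);cv2.fillConvexPoly(k,cv2.convexHull(np.round(pts*16).astype(np.int32)),1,shift=4)
                best.append(((k&m).sum()/(k|m).sum(),x,y))
        best.sort(reverse=True);b=np.array(best[:12]);print(c,"ring fit",b[0],b[:,1:].mean(0))
o,p,y=st();print(p,y,o["joints"])
E
python3 ring.py
```

```text
t: 33.72
ee_pos: [0.4713, -0.1685, 0.1231]
ee_rot: [[-0.975, -0.222, -0.001], [-0.222, 0.975, 0.001], [0.0, 0.001, -1.0]]
contact_force: [-0.1, -0.1, -0.3]
finger_gap: 0.0423
gripper_force: 0.0
t: 34.13
ee_pos: [0.4745, -0.1701, 0.2794]
ee_rot: [[-0.975, -0.223, 0.009], [-0.223, 0.975, -0.004], [-0.008, -0.006, -1.0]]
contact_force: [0.2, -0.8, 0.5]
finger_gap: 0.0428
gripper_force: 0.0
t: 34.55
ee_pos: [0.4257, 0.0266, 0.2725]
ee_rot: [[-0.729, -0.684, -0.002], [-0.684, 0.729, 0.001], [0.0, 0.002, -1.0]]
contact_force: [0.8, 0.1, 0.7]
finger_gap: 0.0423
gripper_force: 0.0
top ring_top 0.79 [369.8 273.   23.1  22.7]
top glass 0.53 [368.9 273.4  24.2  20.1]
top clamp_handle 0.69 [368.1 267.9  29.8  76.1]
top pot 0.6 [360.3 269.8  52.4  79.5]Traceback (most recent call last):
  File "ring.py", line 16, in <module>
    pts=np.array([proj(c,np.array([x+.024*np.cos(a),y+.024*np.sin(a),z])) for z in(.1205,.144) for a in t])
                  ~~~~^^^^^^^^^^^^^^^^^^^^^^^^^^^^^^^^^^^^^^^^^^^^^^^^^^^
  File "h.py", line 10, in proj
    c=cams.calibration(cam);K=np.array(c["intrinsics"]);V=np.array(c["view"])
ValueError: time passes only in moves, steps and waits
```

```bash
sed -i 's/^def ray/from functools import lru_cache\ncal=lru_cache(None)(cams.calibration)\ndef ray/; s/c=cams.calibration(cam)/c=cal(cam)/' h.py
python3 ring.py
```

```text
top ring_top 0.9 [369.8 273.4  22.4  23.2]
top clamp_handle 0.56 [369.1 267.2  28.9  76.6]
top pot 0.64 [360.9 269.8  55.   81.1]
top ring fit [ 0.8358209  0.534     -0.159    ] [ 0.5335 -0.159 ]
side ring_top 0.71 [341.9 203.9  21.3  23.2]
side glass 0.73 [339.8 226.2  27.2  13. ]
side clamp_handle 0.68 [332.8 206.8  87.1  32.2]
side ring fit [ 0.80572597  0.536      -0.164     ] [ 0.5365  -0.16475]
[0.42771715 0.02363156 0.27328261] 132.83261942499882 [-6.73045501e+00  4.03898746e+00 -2.32674221e+01  6.26943414e+01
 -6.47908055e-04 -4.95630744e+01]
```

```bash
python3 -c "
from h import *
plan([(.534,-.1585,.21,215)])"
```

```text
[ 5.34e-01 -1.58e-01  2.10e-01  2.15e+02] shift [ 0.033 -0.149  0.046] turn -0.597 rows 5.0
[ 5.34e-01 -1.58e-01  2.10e-01  2.15e+02] shift [ 0.115 -0.102  0.046] turn -0.597 rows 5.0
[ 5.34e-01 -1.58e-01  2.10e-01  2.15e+02] shift [ 0.045 -0.004  0.013] turn -0.175 rows 1.5
```

```bash
python3 -m creep '[0.033,-0.149,0.046,0,0,-0.597,-0.38, 0.033,-0.149,0.046,0,0,-0.597,-0.38, 0.033,-0.149,0.046,0,0,-0.597,-0.38, 0.033,-0.149,0.046,0,0,-0.597,-0.38, 0.033,-0.149,0.046,0,0,-0.597,-0.38]'
python3 -m creep '[0.115,-0.102,0.046,0,0,-0.597,-0.38, 0.115,-0.102,0.046,0,0,-0.597,-0.38, 0.115,-0.102,0.046,0,0,-0.597,-0.38, 0.115,-0.102,0.046,0,0,-0.597,-0.38, 0.115,-0.102,0.046,0,0,-0.597,-0.38]'
python3 -m creep '[0.045,-0.004,0.013,0,0,-0.175,-0.38, 0.045,-0.004,0.013,0,0,-0.175,-0.38, 0.045,-0.004,0.013,0,0,-0.175,-0.38, 0.045,-0.004,0.013,0,0,-0.175,-0.38, 0.045,-0.004,0.013,0,0,-0.175,-0.38]'
python3 -c "
from h import *
plan([(.534,-.1585,.165,215),(.534,-.1585,.12,215)])"
```

```text
t: 35.87
ee_pos: [0.4742, -0.0563, 0.2449]
ee_rot: [[-0.205, -0.979, -0.001], [-0.979, 0.205, 0.0], [-0.0, 0.001, -1.0]]
contact_force: [0.1, -0.1, 1.0]
finger_gap: 0.0588
gripper_force: 0.0
t: 36.28
ee_pos: [0.5195, -0.1366, 0.2171]
ee_rot: [[0.406, -0.914, -0.001], [-0.914, -0.406, 0.001], [-0.001, 0.001, -1.0]]
contact_force: [-0.2, 1.2, -0.1]
finger_gap: 0.0592
gripper_force: 0.0
t: 36.7
ee_pos: [0.5322, -0.1589, 0.2103]
ee_rot: [[0.562, -0.827, -0.0], [-0.827, -0.562, 0.0], [-0.0, 0.0, -1.0]]
contact_force: [-0.6, -0.4, -0.5]
finger_gap: 0.0588
gripper_force: 0.0
[ 5.34e-01 -1.58e-01  1.65e-01  2.15e+02] shift [ 0.001 -0.003  0.076] turn -0.014 rows 1.1
[ 5.34e-01 -1.58e-01  1.20e-01  2.15e+02] shift [0.    0.    0.075] turn 0.0 rows 1.1
```

```bash
python3 -m creep '[0.001,-0.003,0.076,0,0,-0.014,-0.38, 0.001,-0.003,0.076,0,0,-0.014,-0.38, 0.001,-0.003,0.076,0,0,-0.014,-0.38, 0.001,-0.003,0.076,0,0,-0.014,-0.38, 0.001,-0.003,0.076,0,0,-0.014,-0.38]'
python3 -m creep '[0,0,0.025,0,0,0,-0.38, 0,0,0.05,0,0,0,-0.38, 0,0,0.074,0,0,0,-0.38, 0,0,0.074,0,0,0,-0.38, 0,0,0.074,0,0,0,-0.38]'
python3 -c "
from h import *
plan([(.534,-.1585,.12,215)])"
```

```text
t: 37.12
ee_pos: [0.535, -0.1589, 0.1663]
ee_rot: [[0.574, -0.819, 0.002], [-0.819, -0.574, -0.001], [0.002, -0.001, -1.0]]
contact_force: [0.0, 0.1, 0.6]
finger_gap: 0.0589
gripper_force: 0.0
t: 37.53
ee_pos: [0.5345, -0.1588, 0.1211]
ee_rot: [[0.574, -0.819, 0.0], [-0.819, -0.574, -0.0], [0.0, -0.0, -1.0]]
contact_force: [0.3, 0.1, -0.6]
finger_gap: 0.059
gripper_force: 0.0
[ 5.34e-01 -1.58e-01  1.20e-01  2.15e+02] shift [-0.001  0.     0.002] turn 0.001 rows 0.0
```

```bash
python3 -m creep '[0,0,0,0,0,0,0.2, 0,0,0,0,0,0,0.2, 0,0,0,0,0,0,0.2, 0,0,0,0,0,0,0.2, 0,0,0,0,0,0,0.2]' 25
python3 -m creep '[0,0,0,0,0,0.1,0.2, 0,0,0.001,0,0,0.2,0.2, 0,0,0.001,0,0,0.3,0.2, 0,0,0.001,0,0,0.4,0.2, 0,0,0.001,0,0,0.5,0.2]' 35
python3 -c "
from h import *
o,p,y=st();print(p,y,o['torque'],o['finger_gap'],o['gripper_force'])"
```

```text
t: 37.95
ee_pos: [0.5351, -0.1594, 0.122]
ee_rot: [[0.574, -0.819, 0.002], [-0.819, -0.574, -0.001], [0.002, -0.001, -1.0]]
contact_force: [-3.1, -0.1, 6.7]
finger_gap: 0.0459
gripper_force: 28.6
t: 38.37
ee_pos: [0.5345, -0.1596, 0.1212]
ee_rot: [[0.083, -0.997, 0.001], [-0.997, -0.083, -0.002], [0.002, -0.001, -1.0]]
contact_force: [-3.2, -1.2, 4.7]
finger_gap: 0.0461
gripper_force: 36.3
[ 0.53447698 -0.15956482  0.12121172] 184.75353875904705 [-0.26278784  0.69773068  0.08067973] 0.046055434779310005 36.327366278255795
```

```bash
python3 -m creep '[0,0,0,0,0,0.1,0.2, 0,0,0.001,0,0,0.2,0.2, 0,0,0.001,0,0,0.3,0.2, 0,0,0.002,0,0,0.4,0.2, 0,0,0.002,0,0,0.5,0.2]' 40
python3 -m creep '[0,0,0,0,0,0.1,0.2, 0,0,0.001,0,0,0.2,0.2, 0,0,0.001,0,0,0.3,0.2, 0,0,0.002,0,0,0.4,0.2, 0,0,0.002,0,0,0.5,0.2]'
python3 -m creep '[0,0,0,0,0,0.1,0.2, 0,0,0.001,0,0,0.2,0.2, 0,0,0.001,0,0,0.3,0.2, 0,0,0.002,0,0,0.4,0.2, 0,0,0.002,0,0,0.5,0.2]'
python3 -m creep '[0,0,0,0,0,0.1,0.2, 0,0,0.001,0,0,0.2,0.2, 0,0,0.001,0,0,0.3,0.2, 0,0,0.002,0,0,0.4,0.2, 0,0,0.002,0,0,0.5,0.2]'
python3 -c "
from h import *
o,p,y=st();print(p,y,o['torque'],o['finger_gap'],o['gripper_force'],o['joints'][5])"
```

```text
t: 38.78
ee_pos: [0.5339, -0.1595, 0.1204]
ee_rot: [[-0.427, -0.904, -0.0], [-0.904, 0.427, -0.002], [0.002, -0.001, -1.0]]
contact_force: [-5.0, -0.6, 10.0]
finger_gap: 0.0458
gripper_force: 41.4
t: 39.2
ee_pos: [0.5336, -0.1595, 0.1195]
ee_rot: [[-0.822, -0.57, -0.001], [-0.57, 0.822, -0.002], [0.002, -0.002, -1.0]]
contact_force: [-6.8, -1.4, 12.4]
finger_gap: 0.0461
gripper_force: 41.7
t: 39.62
ee_pos: [0.5336, -0.1598, 0.1186]
ee_rot: [[-0.997, -0.083, -0.0], [-0.083, 0.997, -0.003], [0.001, -0.003, -1.0]]
contact_force: [-8.6, -0.4, 14.6]
finger_gap: 0.046
gripper_force: 42.0
t: 40.03
ee_pos: [0.5339, -0.16, 0.1177]
ee_rot: [[-0.904, 0.427, 0.0], [0.427, 0.904, -0.003], [-0.002, -0.003, -1.0]]
contact_force: [-7.8, -0.3, 15.5]
finger_gap: 0.0458
gripper_force: 42.1
[ 0.53391652 -0.15996727  0.11769289] 64.73222097064566 [-0.14501159  1.6379873   0.01328078] 0.04583571844792862 42.11367711359344 1.0930540950347354
```

```bash
python3 -m creep '[0,0,0,0,0,0.1,0.2, 0,0,0,0,0,0.2,0.2, 0,0,0,0,0,0.3,0.2, 0,0,0,0,0,0.4,0.2, 0,0,0,0,0,0.5,0.2]' 60
python3 -c "
from h import *
o,p,y=st();print(p,y,o['torque'],o['gripper_force'])"
python3 -m creep '[0,0,0,0,0,0.1,0.2, 0,0,0.001,0,0,0.2,0.2, 0,0,0.001,0,0,0.25,0.2, 0,0,0.001,0,0,0.25,0.2, 0,0,0.001,0,0,0.25,0.2]'
python3 -c "
from h import *
o,p,y=st();print(p,y,o['torque'],o['gripper_force'])"
python3 -m creep '[0,0,0,0,0,0.05,0.2, 0,0,0,0,0,0.1,0.2, 0,0,0,0,0,0.15,0.2, 0,0,0,0,0,0.15,0.2, 0,0,0,0,0,0.15,0.2]'
python3 -c "
from h import *
o,p,y=st();print(p,y,o['torque'],o['gripper_force'])"
```

```text
t: 40.45
ee_pos: [0.5342, -0.1595, 0.1171]
ee_rot: [[-0.57, 0.822, 0.001], [0.822, 0.57, -0.002], [-0.002, -0.001, -1.0]]
contact_force: [-5.6, 0.3, 12.7]
finger_gap: 0.0455
gripper_force: 62.0
[ 0.53422747 -0.15953908  0.11712292] 34.74932348836488 [-0.02685517  1.27887705  0.01136784] 62.04878469987307
t: 40.87
ee_pos: [0.5345, -0.1594, 0.117]
ee_rot: [[-0.343, 0.939, 0.001], [0.939, 0.343, -0.002], [-0.002, 0.001, -1.0]]
contact_force: [-6.2, 1.8, 16.4]
finger_gap: 0.0452
gripper_force: 62.5
[ 0.53451749 -0.1594126   0.11700858] 20.04463707017831 [0.17876596 1.39212753 0.01206283] 62.47436869307421
t: 41.28
ee_pos: [0.5346, -0.1594, 0.117]
ee_rot: [[-0.192, 0.981, 0.002], [0.981, 0.192, -0.002], [-0.002, 0.001, -1.0]]
contact_force: [-5.9, 0.0, 15.4]
finger_gap: 0.0455
gripper_force: 62.4
[ 0.5346492  -0.15937203  0.11697053] 11.053096893621984 [0.21941483 1.31109629 0.00491372] 62.38629048457369
```

```bash
for i in 1; do python3 -m creep '[0,0,0,0,0,0.06,0.2, 0,0,0,0,0,0.12,0.2, 0,0,0,0,0,0.17,0.2, 0,0,0,0,0,0.17,0.2, 0,0,0,0,0,0.17,0.2]'; done
python3 -c "
from h import *
o,p,y=st();print(p,y,o['torque'],o['gripper_force'],o['joint_torque'])"
python3 -m creep '[0,0,0,0,0,0.06,0.2, 0,0,0,0,0,0.12,0.2, 0,0,0,0,0,0.17,0.2, 0,0,0,0,0,0.17,0.2, 0,0,0,0,0,0.17,0.2]'
python3 -c "
from h import *
o,p,y=st();print(p,y,o['torque'],o['gripper_force'],o['joint_torque'])"
```

```text
t: 41.7
ee_pos: [0.5349, -0.1593, 0.1169]
ee_rot: [[-0.016, 1.0, 0.002], [1.0, 0.016, -0.002], [-0.002, 0.002, -1.0]]
contact_force: [-5.6, 0.3, 14.6]
finger_gap: 0.0454
gripper_force: 62.3
[ 0.53487168 -0.15931818  0.11693245] 0.9443854909207232 [0.12632942 1.1703333  0.53165695] 62.29302819294389 [ -0.0826849  -40.17410874  21.40727162  -2.11220697   0.46465695
   0.56235362]
t: 42.12
ee_pos: [0.5347, -0.1613, 0.117]
ee_rot: [[0.157, 0.988, 0.001], [0.988, -0.157, -0.007], [-0.007, 0.002, -1.0]]
contact_force: [-5.6, -6.1, 13.1]
finger_gap: 0.0454
gripper_force: 77.8
[ 0.53470764 -0.16130319  0.11704486] -9.031538400440851 [-1.19564291  1.39459754  2.24707055] 77.84081261605024 [  1.64505165 -40.42396903  20.86000443  -1.51978903   2.30595209
   2.28814512]
```

Torque rose from 0.5 to 2.2 N m, so the ring is firmly snug. Ease back a little, let go and lift.

```bash
python3 -m creep '[0,0,0,0,0,-0.06,0.2, 0,0,0,0,0,-0.1,0.2, 0,0,0,0,0,-0.1,0.2, 0,0,0,0,0,-0.1,0.2, 0,0,0,0,0,-0.1,0.2]'
python3 -c "
from h import *
o,p,y=st();print(p,y,o['torque'])"
python3 -m creep '[0,0,0,0,0,0,0, 0,0,0,0,0,0,-0.2, 0,0,0,0,0,0,-0.38, 0,0,0,0,0,0,-0.38, 0,0,0,0,0,0,-0.38]'
python3 -m creep '[0,0,-0.04,0,0,0,-0.38, 0,0,-0.1,0,0,0,-0.38, 0,0,-0.2,0,0,0,-0.38, 0,0,-0.2,0,0,0,-0.38, 0,0,-0.2,0,0,0,-0.38]'
python3 -m creep '[0.25,0.1,0,0,0,0,-0.38, 0.25,0.1,0,0,0,0,-0.38, 0.25,0.1,0,0,0,0,-0.38, 0.25,0.1,0,0,0,0,-0.38, 0.25,0.1,0,0,0,0,-0.38]'
python3 - <<'E'
from h import *
o,p,y=st();print(p,y)
H=np.array([.615,-.1375])
for c in("top","side"):
    cams.snapshot(c)
    for q in("ring_top","clamp_handle","glass","bushing0"):
        for r in cams.outline_of(q,c):
            e=r["extent"]
            if abs(e[0]-350)<50 and abs(e[1]-235)<70 or q[0]=='b': print(c,q,round(r["score"],2),np.round(e,1))
E
python3 ring.py | grep fit
```

```text
t: 42.53
ee_pos: [0.5348, -0.1612, 0.117]
ee_rot: [[0.059, 0.998, 0.002], [0.998, -0.059, -0.006], [-0.006, 0.002, -1.0]]
contact_force: [-5.5, -3.4, 13.1]
finger_gap: 0.0459
gripper_force: 74.7
[ 0.5347751  -0.161228    0.11702113] -3.3742042724534826 [-0.87894555  1.31033251  0.17829255]
t: 42.95
ee_pos: [0.5343, -0.1586, 0.1142]
ee_rot: [[0.058, 0.998, 0.0], [0.998, -0.058, 0.0], [0.0, 0.0, -1.0]]
contact_force: [0.1, -0.0, 0.9]
finger_gap: 0.059
gripper_force: 0.0
t: 43.37
ee_pos: [0.5372, -0.1598, 0.2394]
ee_rot: [[0.058, 0.998, 0.008], [0.998, -0.058, -0.003], [-0.003, 0.008, -1.0]]
contact_force: [0.8, -0.7, -0.1]
finger_gap: 0.0592
gripper_force: 0.0
t: 43.78
ee_pos: [0.6044, -0.0065, 0.2329]
ee_rot: [[0.051, 0.999, -0.0], [0.999, -0.051, 0.003], [0.003, -0.0, -1.0]]
contact_force: [-1.3, -0.5, -0.6]
finger_gap: 0.0585
gripper_force: 0.0
[ 0.60438498 -0.00652121  0.23288351] -2.934729160485915
top ring_top 0.57 [370.6 274.1  21.7  19.9]
top clamp_handle 0.77 [369.9 267.8  30.1  76.4]
top clamp_handle 0.72 [369.8 272.4  20.8  20.9]
top glass 0.64 [311.6 231.6  22.3  21.8]
side ring_top 0.7 [341.8 204.   22.6  24.2]
side ring_top 0.68 [332.  231.1  91.2  77.9]
side clamp_handle 0.82 [331.7 206.4  89.2  31.8]
side glass 0.44 [339.8 227.4  24.3   7.6]
top ring fit [ 0.78401728  0.533      -0.161     ] [ 0.53375    -0.16083333]
```

The top fit suggests the ring may have shifted ~2 mm, which would be an arm angle of about 0.02 rad. I'll press the handle against its stop again to check.

```bash
python3 -c "
from h import *
plan([(.475,-.176,.24,-76)])"
```

```text
[  0.475  -0.176   0.24  -76.   ] shift [-0.14  -0.097 -0.005] turn 0.597 rows 5.0
[  0.475  -0.176   0.24  -76.   ] shift [-0.171  0.003 -0.004] turn 0.597 rows 5.0
[  0.475  -0.176   0.24  -76.   ] shift [-0.003  0.003 -0.001] turn 0.017 rows 0.1
```

```bash
python3 -m creep '[-0.14,-0.097,-0.005,0,0,0.597,0, -0.14,-0.097,-0.005,0,0,0.597,0, -0.14,-0.097,-0.005,0,0,0.597,0, -0.14,-0.097,-0.005,0,0,0.597,0, -0.14,-0.097,-0.005,0,0,0.597,0]' 20
python3 -m creep '[-0.174,0.005,-0.005,0,0,0.614,0, -0.174,0.005,-0.005,0,0,0.614,0, -0.174,0.005,-0.005,0,0,0.614,0, -0.174,0.005,-0.005,0,0,0.614,0, -0.174,0.005,-0.005,0,0,0.614,0]'
python3 -c "
from h import *
plan([(.475,-.176,.24,-76),(.475,-.176,.1235,-76)])"
```

```text
t: 45.3
ee_pos: [0.5392, -0.0942, 0.2376]
ee_rot: [[0.638, 0.77, 0.0], [0.77, -0.638, -0.0], [0.0, 0.0, -1.0]]
contact_force: [-0.2, 0.5, -0.5]
finger_gap: 0.0432
gripper_force: 0.0
t: 45.72
ee_pos: [0.4756, -0.1771, 0.2406]
ee_rot: [[0.968, 0.251, 0.0], [0.251, -0.968, -0.0], [0.0, 0.0, -1.0]]
contact_force: [-0.1, 0.2, 0.3]
finger_gap: 0.0429
gripper_force: 0.0
[  0.475  -0.176   0.24  -76.   ] shift [-0.    -0.002  0.001] turn 0.009 rows 0.1
[  0.475  -0.176   0.124 -76.   ] shift [-0.    -0.     0.194] turn -0.0 rows 2.8
```

```bash
python3 -m creep '[0,-0.002,0.06,0,0,0.009,0, 0,-0.002,0.12,0,0,0.009,0, 0,-0.002,0.17,0,0,0.009,0, 0,-0.002,0.194,0,0,0.009,0, 0,-0.002,0.194,0,0,0.009,0]'
python3 -m creep '[0,0,0,0,0,0,0.35, 0,0,0,0,0,0,0.35, 0,0,0,0,0,0,0.35, 0,0,0,0,0,0,0.35, 0,0,0,0,0,0,0.35]' 20
python3 -m creep '[0,-0.006,0,0,0,0,0.35, 0,-0.006,0,0,0,0,0.35, 0,-0.006,0,0,0,0,0.35, 0,-0.006,0,0,0,0,0.35, 0,-0.006,0,0,0,0,0.35]'
python3 -m creep '[0,-0.003,0,0,0,0,0.35, 0,-0.003,0,0,0,0,0.35, 0,-0.003,0,0,0,0,0.35, 0,-0.003,0,0,0,0,0.35, 0,-0.003,0,0,0,0,0.35]'
python3 -m creep '[0,-0.003,0,0,0,0,0.35, 0,-0.003,0,0,0,0,0.35, 0,-0.003,0,0,0,0,0.35, 0,-0.003,0,0,0,0,0.35, 0,-0.003,0,0,0,0,0.35]'
```

```text
t: 46.13
ee_pos: [0.4734, -0.1733, 0.1205]
ee_rot: [[0.968, 0.25, -0.006], [0.25, -0.968, 0.003], [-0.005, -0.005, -1.0]]
contact_force: [-1.0, -0.6, -0.1]
finger_gap: 0.0426
gripper_force: 0.0
t: 46.55
ee_pos: [0.4767, -0.1751, 0.125]
ee_rot: [[0.968, 0.25, 0.002], [0.25, -0.968, -0.001], [0.002, 0.001, -1.0]]
contact_force: [0.2, 1.1, -0.1]
finger_gap: 0.0278
gripper_force: 0.0
t: 46.97
ee_pos: [0.4751, -0.1712, 0.1239]
ee_rot: [[0.968, 0.25, 0.0], [0.25, -0.968, -0.0], [0.0, 0.0, -1.0]]
contact_force: [0.2, -0.0, -1.0]
finger_gap: 0.0279
gripper_force: 0.0
t: 47.38
ee_pos: [0.475, -0.1705, 0.124]
ee_rot: [[0.968, 0.25, 0.0], [0.25, -0.968, -0.002], [-0.0, 0.002, -1.0]]
contact_force: [1.3, -5.3, -3.0]
finger_gap: 0.028
gripper_force: 2.6
t: 47.8
ee_pos: [0.4748, -0.1698, 0.124]
ee_rot: [[0.968, 0.249, 0.001], [0.249, -0.968, -0.004], [-0.0, 0.004, -1.0]]
contact_force: [0.9, -8.7, -3.8]
finger_gap: 0.0277
gripper_force: 4.1
```

At the same force the pin sits ~3 mm (0.022 rad) short of the stop. That is within limits, but I'll push a bit more.

```bash
python3 -m creep '[0,-0.004,0,0,0,0,0.35, 0,-0.004,0,0,0,0,0.35, 0,-0.004,0,0,0,0,0.35, 0,-0.004,0,0,0,0,0.35, 0,-0.004,0,0,0,0,0.35]'
python3 -m creep '[0,-0.004,0,0,0,0,0.35, 0,-0.004,0,0,0,0,0.35, 0,-0.004,0,0,0,0,0.35, 0,-0.004,0,0,0,0,0.35, 0,-0.004,0,0,0,0,0.35]'
```

```text
t: 48.22
ee_pos: [0.4741, -0.1677, 0.124]
ee_rot: [[0.968, 0.249, 0.0], [0.249, -0.968, -0.004], [-0.001, 0.004, -1.0]]
contact_force: [1.9, -8.6, -4.1]
finger_gap: 0.0279
gripper_force: 4.4
t: 48.63
ee_pos: [0.474, -0.1675, 0.124]
ee_rot: [[0.969, 0.248, 0.001], [0.248, -0.969, -0.009], [-0.001, 0.009, -1.0]]
contact_force: [2.0, -15.1, -9.1]
finger_gap: 0.0278
gripper_force: 7.5
```

At the stop again. The ~8 N of friction on the way confirms the ring presses on the glass. Back off, rise clear, hand in.

```bash
python3 -m creep '[0,0.01,0,0,0,0,0.2, 0,0.01,0,0,0,0,0, 0,0.01,0,0,0,0,0, 0,0.01,0,0,0,0,0, 0,0.01,0,0,0,0,0]'
python3 -m creep '[0,0,-0.05,0,0,0,0, 0,0,-0.12,0,0,0,0, 0,0,-0.2,0,0,0,0, 0,0,-0.2,0,0,0,0, 0,0,-0.2,0,0,0,0]'
python3 -m creep '[-0.1,0,-0.03,0,0,0,0, -0.1,0,-0.03,0,0,0,0, -0.1,0,-0.03,0,0,0,0, -0.1,0,-0.03,0,0,0,0, -0.1,0,-0.03,0,0,0,0]'
python3 - <<'E'
from h import *
for c in("top","side"):
    cams.snapshot(c)
    for q in("bushing0","ring_top","glass","clamp_handle"):
        for r in cams.outline_of(q,c):
            if r["score"]>.4: print(c,q,round(r["score"],2),np.round(r["extent"],1))
print(manip.sign_off())
E
```

```text
t: 49.05
ee_pos: [0.4742, -0.1683, 0.1238]
ee_rot: [[0.968, 0.251, -0.0], [0.251, -0.968, 0.001], [-0.0, -0.001, -1.0]]
contact_force: [-0.6, 0.3, 0.0]
finger_gap: 0.0428
gripper_force: 0.0
t: 49.47
ee_pos: [0.4765, -0.1695, 0.2473]
ee_rot: [[0.968, 0.251, 0.006], [0.251, -0.968, -0.003], [0.005, 0.004, -1.0]]
contact_force: [0.7, -0.7, 0.2]
finger_gap: 0.0426
gripper_force: 0.0
t: 49.88
ee_pos: [0.4162, -0.1835, 0.2608]
ee_rot: [[0.968, 0.25, -0.001], [0.25, -0.968, 0.001], [-0.001, -0.001, -1.0]]
contact_force: [-1.3, -0.9, -0.1]
finger_gap: 0.0427
gripper_force: 0.0
top ring_top 0.61 [370.1 273.5  20.2  23. ]
top glass 0.98 [274.7 182.9  23.   25.9]
top glass 0.82 [221.9 213.2  22.4  21.3]
top glass 0.77 [308.1 232.6  25.7  19.8]
top clamp_handle 0.95 [368.4 266.8  29.6  78.1]
side ring_top 0.62 [342.2 206.9  27.3  22.1]
side glass 0.88 [206.4 354.4  37.4  27.5]
side glass 0.84 [266.  283.8  30.6  21.2]
side glass 0.84 [189.2 299.4  33.8  23.8]
side glass 0.69 [340.8 226.3  26.7  13.8]
side clamp_handle 0.58 [333.9 208.6  86.6  31.7]
the job is handed in; nothing more can be done
None
```

I handed the job in at about 50 s; no verdict came back. Both bushings on the bench are in the pot, the glass is flat on its seat, the arm is shut against its stop, and the ring is screwed down snug on the glass.

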